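# Bed the slim drip tray against its rail and end stop

## Task

The slim steel drip tray lies askew on the coffee counter with an espresso cup standing on it. Push its long near side, at two points as needed, until it lies parallel and flush against the long aluminium rail and you feel it bear firmly on it; then slide it along the rail to the left (as the robot sees it) until its end meets the rail's end stop, leaving it flush with both. Feel your way gently so that the stuck-down rail is never rammed, keep the tray flat on the counter and the cup standing on it, and leave the other things alone.

Things in the scene. Friction and masses are not known exactly. Their poses are not given: they have to be found in the camera images.
- tray: Slim steel drip tray, closed hollow block with black slots on top: 85 (x) x 340 (y) x 28 mm (z), loose, 0.32 to 0.63 kg. Origin: centre of its underside; x points across it to the rail, y along it to the left, z up. Slides at roughly 2 to 6 N (differs each time). Pushed within 60 mm of its middle it swings about its far end; pushed nearer one end, its other end swings back.
- tray_back_left (a point): Left rear corner of the tray (the rail side), at 14 mm height: tray frame (42.5, 170, 14) mm.
- tray_back_right (a point): Right rear corner of the tray (the rail side), at 14 mm height: tray frame (42.5, -170, 14) mm.
- rail: Fixed aluminium rail beyond the tray, 560 mm long (y), 32 high, 8 thick. Origin: at counter height, middle of the face towards the tray; x points away from the tray, y along it to the left, z up. End stop: block on its left end, x -60 to 0, 32 mm high; its face for the tray's left end is at y = +250 mm. Hard but only stuck down: never over 25 N; meeting it at 12 mm/s can already peak at 20 N.
- cup: White espresso cup standing near the middle of the tray, 60 mm across the rim, 48 mm high, 0.10 kg. Origin: centre of its underside.
- pitcher: Steel milk pitcher, 90 mm high, standing to the left; bystander.
- tamper: Dark steel coffee tamper, 58 mm across, 85 mm high; bystander near the robot on the left.
- spoon: Steel spoon 130 mm long lying between robot and tray; bystander.
- saucer: White saucer 110 mm across, 16 mm high, to the near right of the tray; bystander.
- pan: Open steel pan 170 x 110 x 70 mm on the right; bystander.
- paper_cup: Paper cup, 76 mm across, 90 mm high, behind the rail; bystander.
- jar: Amber glass jar with steel lid, 72 mm across, 110 mm high, behind the rail; bystander.
Things that resemble listed ones, but are neither listed nor needed, are in the scene too. What is shaped like the cup but yellow is not meant.

How it is judged:
By the outcome, as a careful person would: the job done as asked, in the order asked, and still so for the second after the job is handed in, with the robot touching nothing.
It also fails if it takes over 72 s, if anything falls off the work surface, if the arm or the gripper's body presses on something with over 40 N, if the wrist force passes 120 N, or if a joint passes its speed limit or range.

## Robot

A 6-joint arm with a two-finger parallel gripper is mounted at the origin on the work surface. World frame = base frame: x ahead of the robot, y to its left, z up, the work surface at z = 0. Lengths are in m, angles in rad, forces in N, time in s.
With the tool pointing down it reaches from about 0.325 to 0.85 m from the base axis. Payload 15.5 kg.
Tool frame: the origin (TCP) lies on the centre line of the jaws, within the pads' length; the fingertips stand env.tip_extent ahead of it and the grasp point (between the pads) is the TCP (env.tip_extent is the distance from the TCP to the fingertips, in m); z points along the fingers, x is the direction in which the jaws open and shut, and the axes are right-handed (so a half turn about z gives the same grasp; the last joint's range is limited). The gripper opens to 91 mm and grips with 3 to 60 N. Pads are 32 mm wide; open, the fingers measure 118 mm over their backs; the gripper's body (76 mm by 178 mm) begins 60 mm behind the grasp point.
Start: joints at [-1.232, 0.494, 1.345, -0, 1.302, -0.096], TCP at [0.263, -0.567, 0.233] pointing down, gripper open.
Joint ranges: [-2.91, 2.91], [-0.82, 2.16], [0.22, 2.67], [-1.22, 4.37], [0.12, 2.79], [-3.08, 3.08]. Speed limits (rad/s): [1.89, 1.89, 2.57, 3.01, 3.01, 3.01].

## Interface

Orientations are given as a unit quaternion [w, x, y, z].
In Python, from bench import env gives the robot as it stands. The module is installed in compiled form; this text tells all that it offers.
- The arm moves only by the tool carry_out, never from a script. Its argument "motion" is a list of rows, each an object with "jaw": the opening, from -1 (shut) to 1 (fully open); "translation": the shift along the tool's x, y, z in cm, a list of three; "roll": the turn about the tool's z in degrees. In form: [{"jaw": jaw, "translation": [dx, dy, dz], "roll": roll}, ...]. A call has 1 to 20 rows; each row is the pose to reach, as a shift and turn from the pose commanded when the call began, along the tool's axes at that moment; what a row does not reach only later rows make up. A row lasts 1/10 s, in which the tool goes at most 50 mm and 8.59 degrees, less where a joint would pass 70% of its speed; a pose out of reach is approached as far as the arm can. A call with a gripper value outside its range is refused whole. The fingers move at their own pace and stop on an object; "newtons" is the grip in N (left out, the last holds). Time passes only in rows, so rows that repeat a pose let the fingers close. It gives the time, the measured TCP pose, the force and the opening at its end, in the units of the state.
- env.get_state(): the state, without advancing time (a new reading comes with each control period).
- env.get_image(name): name is "side" or "top"; returns the picture (400x640x3 uint8, red, green, blue); there is no depth.
- env.calibration(name): a dict with "camera_matrix" (3x3 intrinsics, pixels), "k1" (the pictures are not rectified: a ray, as slopes to the right and down, at radius r is drawn at 1 + k1 r^2 times it, then the intrinsics apply), "pose" (4x4, takes a point from camera to world coordinates). Camera axes: x right, y down, z forward; pixel columns grow to the right and rows downward; lengths in m; the calibration is good to about 2 mm. A picture is of the moment at which its call begins. calibration takes no time and is no camera call.
- env.hand_in(): hands the job in, once; it reports no verdict.
Trained networks look in the newest picture that a camera, given by its name, has taken for a name from the list of things; names that differ only in an ending like _2 or _b are one class to them, and where a whole thing is asked for, a point or a joint stands for the part that bears it (a point fixed in the world has none). Each returns a list of dicts, best first, with "p" (0 to 1); they miss things now and then, are a little off and sometimes report something else, mostly with a low value. They report only what shows in the picture. A call takes as long as a camera call. They do not tell look-alikes from the thing itself.
- env.look_for(query, camera): "location" ([column, row] in pixels, amid what is visible of it).
- env.regions_of(query, camera): "region" (400x640 bool, what is visible of it) and "location" ([column, row] in pixels, amid what is visible of it).
The state is a dict: "time_s": time; "q": joint angles; "joint_velocities": joint speeds; "joint_efforts": joint torques, N m; "ee_pos": TCP position; "eef_rot": TCP orientation; "force": force on the tool from outside, world axes, zero at the start; "ft_torque": the same for the moment, N m; "finger_gap": finger opening in m.
Only numpy, scipy, OpenCV 4.12 (cv2) and the standard library are available. Lean on these libraries where they do the work, as an engineer would, in place of code of your own. Each camera call takes 0.05 s, during which the arm holds its last target.

## Working session

There is one attempt and no reset: what is moved stays moved. The work goes in short steps, Python scripts to look and compute and a tool call to move; the robot and the scene stay as the last step left them, time stands still between calls to the robot, and variables do not carry over. Pictures are saved under pics/ and viewed, and the job is handed in when it is done.

Besides the shell and the picture viewer there is one more tool, called after "Request:" as a command line: name --argument value ..., lists and objects as JSON in quotes. carry_out: Moves the arm, as the interface text tells. Its arguments: {"type":"object","properties":{"motion":{"type":"array","items":{"type":"object","properties":{"jaw":{"type":"number"},"translation":{"type":"array","items":{"type":"number"}},"roll":{"type":"number"}}}},"newtons":{"type":"number"}},"required":["motion"]}

```bash
mkdir -p pics; cat > h.py <<'E'
from bench import env
import numpy as np, cv2
def save(name,fn,crop=None,s=1):
    im=env.get_image(name)
    if crop: im=im[crop[1]:crop[3],crop[0]:crop[2]]
    im=cv2.resize(im,None,fx=s,fy=s,interpolation=cv2.INTER_CUBIC) if s!=1 else im
    cv2.imwrite('pics/'+fn,im[:,:,::-1])
def ray(cam,px):
    c=env.calibration(cam);K=np.array(c['camera_matrix']);T=np.array(c['pose']);k=c['k1']
    d=cv2.undistortPoints(np.array([[px]],float),K,np.array([k,0,0,0.]))[0,0]
    return T[:3,3],T[:3,:3]@np.array([d[0],d[1],1])
def pt(cam,px,z):
    o,d=ray(cam,px); return o+d*(z-o[2])/d[2]
def proj(cam,p):
    c=env.calibration(cam);K=np.array(c['camera_matrix']);T=np.linalg.inv(np.array(c['pose']))
    q=T[:3,:3]@np.array(p)+T[:3,3]
    s=q[:2]/q[2]; s=s*(1+c['k1']*(s@s)); return K[:2,:2]@s+K[:2,2]
E
python3 - <<'E'
from h import *
save('top','t0.png');save('side','s0.png')
for n in ['top','side']:
    c=env.calibration(n);print(n,np.round(c['pose'],3).tolist(),np.round(c['camera_matrix'],1).tolist(),c['k1'])
    for q in ['tray','rail','cup','tray_back_left','tray_back_right','spoon','saucer','tamper']:
        print(q,[(np.round(r['location']).tolist(),round(r['p'],2)) for r in env.look_for(q,n)])
print(env.get_state(),env.tip_extent)
E
```

```text
top [[0.004, -0.987, 0.163, 0.301], [-1.0, -0.007, -0.019, -0.037], [0.02, -0.163, -0.986, 1.6], [0.0, 0.0, 0.0, 1.0]] [[508.3, 0.0, 311.1], [0.0, 508.3, 195.0], [0.0, 0.0, 1.0]] -0.027365669192205292
tray [([298.0, 199.0], 0.83)]
rail [([292.0, 160.0], 0.79)]
cup [([314.0, 197.0], 0.72), ([363.0, 239.0], 0.71), ([299.0, 199.0], 0.62), ([305.0, 245.0], 0.51)]
tray_back_left [([297.0, 203.0], 0.94), ([151.0, 211.0], 0.45), ([409.0, 230.0], 0.42)]
tray_back_right [([302.0, 200.0], 0.58)]
spoon [([278.0, 266.0], 0.65)]
saucer [([409.0, 229.0], 0.62), ([297.0, 201.0], 0.32)]
tamper [([183.0, 265.0], 0.73)]
side [[-0.974, -0.164, 0.156, 0.355], [-0.225, 0.633, -0.74, 0.754], [0.023, -0.756, -0.654, 0.781], [0.0, 0.0, 0.0, 1.0]] [[361.2, 0.0, 320.9], [0.0, 361.2, 194.2], [0.0, 0.0, 1.0]] -0.0769341659612245
tray [([309.0, 217.0], 0.83)]
rail [([264.0, 233.0], 0.63)]
cup [([363.0, 177.0], 0.67), ([361.0, 209.0], 0.62), ([315.0, 194.0], 0.61)]
tray_back_left [([309.0, 221.0], 0.95), ([341.0, 126.0], 0.58)]
tray_back_right [([313.0, 221.0], 0.91)]
spoon [([378.0, 239.0], 0.61)]
saucer [([366.0, 156.0], 0.89), ([246.0, 176.0], 0.73)]
tamper [([362.0, 330.0], 0.96)]
{'time_s': 0.9, 'q': array([-1.23247178e+00,  4.93594840e-01,  1.34551710e+00, -1.24680637e-05,
        1.30247235e+00, -9.54865583e-02]), 'joint_velocities': array([ 3.64236838e-04, -3.12251148e-04, -1.86634799e-03, -1.95138512e-03,
        7.38054286e-04,  1.59221927e-05]), 'joint_efforts': array([ 3.53959940e-04, -8.78694177e+01, -3.82239461e+01,  7.09423888e-02,
        4.44086676e-02,  2.20900768e-05]), 'ee_pos': array([ 0.2627146 , -0.56710408,  0.23291237]), 'eef_rot': array([ 7.31038849e-06,  8.42714345e-01, -5.38360970e-01, -4.11671008e-07]), 'force': array([ 0.16398842, -0.26732968, -0.47026237]), 'ft_torque': array([ 0.0136003 , -0.02073433,  0.01236865]), 'finger_gap': 0.09103946862233495} 0.019
```

View pics/t0.png

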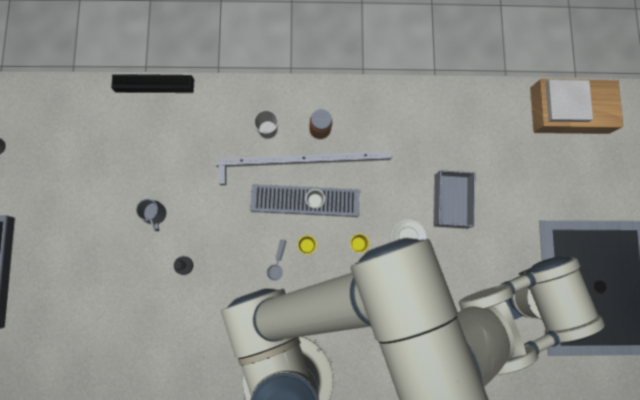

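View pics/s0.png

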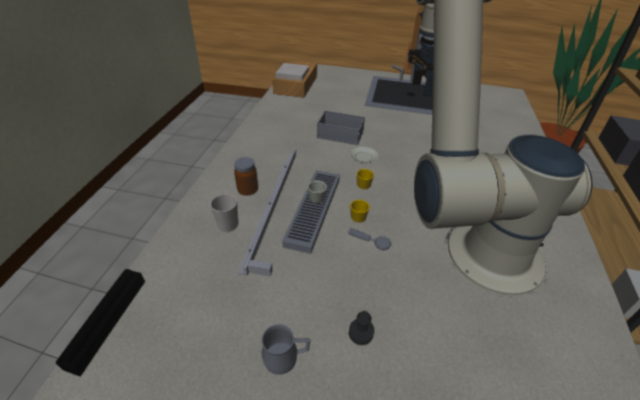

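```bash
python3 - <<'E'
import cv2
a=cv2.imread('pics/t0.png')[140:290,150:450]
cv2.imwrite('pics/t0c.png',cv2.resize(a,None,fx=2.66,fy=2.66,interpolation=cv2.INTER_CUBIC))
E
```

```text
(no output)
```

View pics/t0c.png

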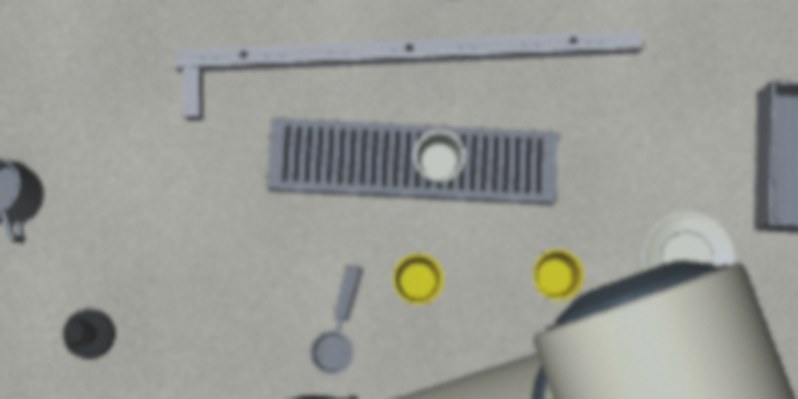

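The white cup on the tray is at top (314,199) and side (317,190). The yellow look-alikes are at top (307,245) and (359,243). The rail runs from (217,160) to (391,155) with its stop at (222,175). The tray has corners at about (252,185) and (359,215).

Next I'll fit box silhouettes to the region masks.

```bash
cat > fit.py <<'E'
from h import *
from scipy.optimize import minimize
def sil(cam,boxes,x,S=4):
    m=np.zeros((400*S,640*S),np.uint8);c,s=np.cos(x[2]),np.sin(x[2])
    for b in boxes:
        P=[]
        for X in b[0]:
            for Y in b[1]:
                for Z in b[2]:
                    P.append(proj(cam,[x[0]+c*X-s*Y,x[1]+s*X+c*Y,Z]))
        h=cv2.convexHull(((np.array(P)+.5)*S*16).astype(np.int32).reshape(-1,1,2))
        cv2.fillConvexPoly(m,h,255,shift=4)
    return cv2.resize(m,(640,400),interpolation=cv2.INTER_AREA)/255.
TRAY=[((-.0425,.0425),(-.17,.17),(0,.028))]
RAIL=[((0,.008),(-.28,.28),(0,.032)),((-.06,0),(.25,.28),(0,.032))]
def fit(cam,mask,boxes,x0,ign=None):
    w=np.ones(mask.shape) if ign is None else 1-ign
    f=lambda x:(w*abs(sil(cam,boxes,x)-mask)).sum()
    sim=np.array([x0]*4,float)
    for i,d in enumerate([.015,.015,.05]): sim[i+1,i]+=d
    r=minimize(f,x0,method='Nelder-Mead',options=dict(initial_simplex=sim,xatol=1e-4,fatol=.3,maxiter=150))
    return r.x,r.fun,mask.sum()
E
cat > m.py <<'E'
from fit import *
import sys
env.get_image('top');env.get_image('side')
for cam in ['top','side']:
    for q,b,x0 in [('tray',TRAY,(.5,0,0)),('rail',RAIL,(.6,0,0))]:
        r=env.regions_of(q,cam)
        if not r: print(cam,q,'none');continue
        m=r[0]['region'].astype(float)
        if q=='tray':
            x0=(*pt(cam,r[0]['location'],.014)[:2],0)
            # fill cup hole with hull
        ign=None
        if q=='tray':
            c=env.regions_of('cup',cam); ign=np.zeros(m.shape)
            for k in c: ign=np.maximum(ign,cv2.dilate(k['region'].astype(np.uint8),np.ones((3,3))) if k['region'].sum()<900 else 0)
        x,f,n=fit(cam,m,b,x0,ign)
        print(cam,q,np.round(x,4),'deg',round(np.degrees(x[2]),2),'err',round(f,1),n,'p',r[0]['p'])
    for k in env.look_for('cup',cam): print('cup',np.round(k['location']),np.round(pt(cam,k['location'],.055),3),round(k['p'],2))
E
python3 m.py
```

```text
top tray [ 0.5449 -0.0486 -0.0436] deg -2.5 err 106.6 2673.0 p 0.68
top rail [ 0.4526  0.0906 -0.8744] deg -50.1 err 2348.2 1681.0 p 0.63
cup [362. 242.] [ 0.414 -0.222  0.055] 0.78
cup [317. 199.] [ 0.545 -0.085  0.055] 0.77
cup [308. 243.] [ 0.408 -0.057  0.055] 0.65
side tray [ 0.5477 -0.0486 -0.0459] deg -2.63 err 83.9 2088.0 p 0.75
side rail [ 0.6761 -0.0502  0.0506] deg 2.9 err 322.6 1309.0 p 0.71
cup [364. 174.] [ 0.413 -0.201  0.055] 0.87
cup [359. 209.] [ 0.405 -0.03   0.055] 0.58
cup [315. 190.] [ 0.551 -0.085  0.055] 0.54
cup [310. 221.] [0.531 0.051 0.055] 0.25
```

```bash
python3 - <<'E'
from fit import *
for cam in ['top','side']:
    im=env.get_image(cam)
    r=env.regions_of('rail',cam)
    m=r[0]['region'].astype(float)
    x,f,n=fit(cam,m,RAIL,(.672,-.045,.035))
    print(cam,np.round(x,4),np.degrees(x[2]),f,n)
    o=im.copy()
    for bx,xx,col in [(RAIL,x,(255,0,0)),(TRAY,(.546,-.0486,-.0445),(0,255,0))]:
        s=(sil(cam,bx,xx)>.5).astype(np.uint8)
        cs,_=cv2.findContours(s,cv2.RETR_EXTERNAL,cv2.CHAIN_APPROX_NONE)
        big=None
        cv2.drawContours(o,cs,-1,col,1)
    mm=(m>0).astype(np.uint8)*255
    c=(200,140,400,230) if cam=='top' else (230,130,350,290)
    cut=lambda a:cv2.resize(a[c[1]:c[3],c[0]:c[2]],None,fx=3.3,fy=3.3,interpolation=cv2.INTER_NEAREST)
    S=np.hstack if cam=='side' else np.vstack
    cv2.imwrite(f'pics/ov_{cam}.png',S([cut(o[:,:,::-1]),cut(im[:,:,::-1])]))
E
```

```text
top [ 0.6769 -0.0477  0.0403] 2.310904433102686 701.1960784313725 1721.0
side [ 0.6757 -0.0478  0.0407] 2.3318189960441127 425.11764705882354 1492.0
```

View pics/ov_top.png

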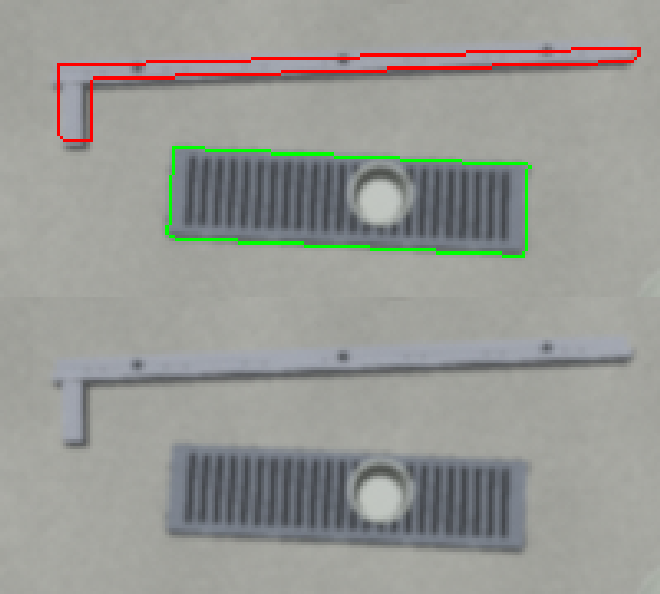

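View pics/ov_side.png

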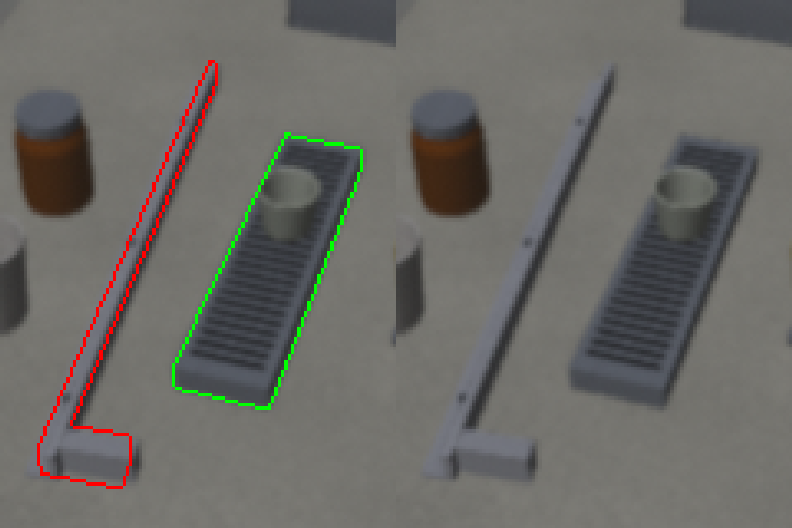

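```bash
python3 - <<'E'
from fit import *
def cen(g,c,r=3):
    x,y=c; w=g[y-r:y+r+1,x-r:x+r+1].astype(float); w=np.clip(w.max()*.0+np.median(w)-w-8,0,None)
    Y,X=np.mgrid[y-r:y+r+1,x-r:x+r+1]; return ((w*X).sum()/w.sum(),(w*Y).sum()/w.sum())
g=cv2.cvtColor(env.get_image('top'),cv2.COLOR_RGB2GRAY)
gs=cv2.cvtColor(env.get_image('side'),cv2.COLOR_RGB2GRAY)
for x0,y0 in [(241,160),(304,158),(365,155)]:
    p=(200+(x0-200),y0); print('hole',pt('top',cen(g,(x0,y0),2),.032).round(4))
for x0,y0 in [(230+int(182/3.3),130+int(120/3.3)),(230+int(131/3.3),130+int(242/3.3)),(230+int(65/3.3),130+int(397/3.3))]:
    print('hole s',pt('side',cen(gs,(x0,y0),2),.032).round(4))
# top face near edge: column profiles
for c in [235,260,290,320,350,380]:
    print(c,g[148:172,c].tolist())
print('stop row 176',g[176,214:232].tolist()); print('stop col 222',g[165:192,222].tolist())
E
```

```text
hole [0.6709 0.1543 0.032 ]
hole [ 0.6807 -0.0424  0.032 ]
hole [ 0.6913 -0.2383  0.032 ]
hole s [ 0.6841 -0.2055  0.032 ]
hole s [ 0.6781 -0.0151  0.032 ]
hole s [0.6678 0.177  0.032 ]
235 [160, 158, 161, 162, 161, 162, 161, 163, 164, 164, 166, 165, 163, 162, 164, 161, 134, 101, 121, 152, 162, 163, 161, 160]
260 [163, 165, 166, 165, 165, 164, 165, 163, 165, 166, 166, 164, 164, 164, 156, 126, 100, 125, 154, 162, 161, 161, 163, 165]
290 [165, 164, 163, 163, 164, 163, 163, 166, 166, 166, 167, 167, 163, 143, 112, 100, 130, 156, 162, 163, 164, 163, 163, 161]
320 [161, 162, 163, 161, 161, 162, 163, 164, 162, 162, 165, 162, 132, 94, 103, 138, 158, 162, 160, 160, 162, 163, 163, 163]
350 [161, 162, 162, 161, 163, 166, 166, 164, 161, 161, 158, 130, 93, 112, 145, 160, 160, 162, 163, 163, 162, 162, 162, 161]
380 [167, 165, 165, 166, 168, 167, 167, 166, 166, 161, 133, 102, 128, 159, 166, 166, 167, 167, 166, 166, 168, 167, 166, 164]
stop row 176 [162, 163, 166, 164, 167, 168, 166, 165, 165, 160, 135, 102, 120, 154, 162, 162, 163, 164]
stop col 222 [154, 161, 165, 165, 165, 165, 165, 165, 164, 164, 164, 165, 164, 164, 164, 164, 164, 159, 128, 97, 126, 158, 164, 164, 164, 164, 164]
```

```bash
python3 - <<'E'
from fit import *
im=env.get_image('top');g=cv2.cvtColor(im,cv2.COLOR_RGB2GRAY).astype(float)
P=[];Q=[]
for c in range(230,388,3):
    col=g[150:172,c]; i=np.argmin(col); mn=col[i]; th=(mn+163)/2
    j=i
    while col[j]<th: j-=1
    e=j+(col[j]-th)/(col[j]-col[j+1]); P.append(pt('top',(c,150+e),.032)[:2])
    j=i
    while col[j]<th: j+=1
    e=j-(col[j]-th)/(col[j]-col[j-1]); Q.append(pt('top',(c,150+e),0)[:2])
for n,A in (('topedge',P),('botedge',Q)):
    A=np.array(A); k=np.polyfit(A[:,1],A[:,0],1); print(n,k,'deg',-np.degrees(np.arctan(k[0])),'x at y=-.0478',np.polyval(k,-.0478),'res',np.abs(A[:,0]-np.polyval(k,A[:,1])).max())
print('stop face top', [pt('top',(224.0,r),.032).round(4) for r in (170,176,180)])
print('stop face', [pt('top',(226.2,r),.0).round(4) for r in (170,176,180)])
print('row157',g[150:170,386:396:1].astype(int).tolist()[6]); 
print(g[155:166,210:224].astype(int))
im2=env.get_image('side')
x=(.6775,-.0477,.0505)
for cam,i in (('top',im),('side',im2)):
    c=(200,140,400,230) if cam=='top' else (230,130,350,290)
    f=3.3; a=cv2.resize(i[c[1]:c[3],c[0]:c[2]],None,fx=f,fy=f,interpolation=cv2.INTER_CUBIC)
    cs,sn=np.cos(x[2]),np.sin(x[2])
    for X,Y,Z in [(0,-.28,.032),(0,.28,.032),(0,-.28,0),(0,.28,0),(.004,0,.032),(.004,.2,.032),(.004,-.2,.032),(0,.25,.032),(-.06,.25,.032),(-.06,.25,0),(-.06,.27,.032)]:
        u=(proj(cam,[x[0]+cs*X-sn*Y,x[1]+sn*X+cs*Y,Z])+.5-np.array(c[:2]))*f
        cv2.circle(a,tuple(np.int32(u)),2,(255,0,0),-1)
    cv2.imwrite(f'pics/p_{cam}.png',a[:,:,::-1])
E
```

```text
topedge [-0.05352266  0.66742885] deg 3.063699468331124 x at y=-.0478 0.669987229194648 res 0.01563017853981319
botedge [-0.05382059  0.66651246] deg 3.0807204980588336 x at y=-.0478 0.6690850885578404 res 0.015531241300163146
stop face top [array([0.6382, 0.2071, 0.032 ]), array([0.619 , 0.2064, 0.032 ]), array([0.6062, 0.206 , 0.032 ])]
stop face [array([0.6451, 0.205 , 0.    ]), array([0.6255, 0.2044, 0.    ]), array([0.6125, 0.204 , 0.    ])]
row157 [162, 164, 163, 163, 159, 151, 152, 163, 165, 164]
[[162 164 163 163 163 164 163 162 162 161 162 164 164 161]
 [160 163 163 164 163 165 164 164 163 163 162 163 163 162]
 [160 161 162 163 164 165 165 164 162 161 163 163 163 163]
 [159 159 160 162 161 163 164 164 163 163 164 165 163 164]
 [159 160 160 160 160 161 162 164 163 164 164 164 165 165]
 [159 160 161 162 160 161 163 163 163 163 163 163 164 163]
 [160 162 162 163 162 162 163 163 163 163 163 162 164 163]
 [161 162 163 165 164 165 165 165 166 165 167 166 165 165]
 [161 162 162 163 164 165 165 165 164 165 167 167 166 164]
 [162 162 161 162 162 161 156 151 151 157 163 160 157 151]
 [162 161 160 158 159 153 137 125 133 151 160 159 152 146]]
```

View pics/p_top.png

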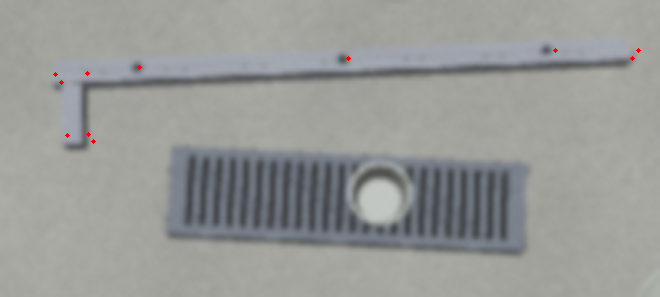

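View pics/p_side.png

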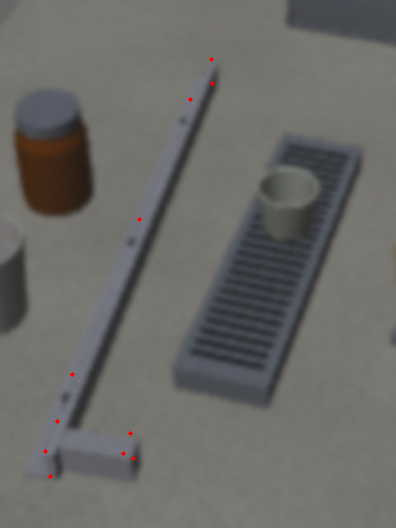

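```bash
python3 - <<'E'
from h import *
a=env.get_image('top')[148:196,208:258]; b=env.get_image('side')[240:285,230:285]
for n,i in (('za',a),('zb',b)):
    i=cv2.normalize(i,None,0,255,cv2.NORM_MINMAX)
    cv2.imwrite(f'pics/{n}.png',cv2.resize(i,None,fx=12,fy=12,interpolation=cv2.INTER_CUBIC)[:,:,::-1])
E
```

```text
(no output)
```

View pics/za.png

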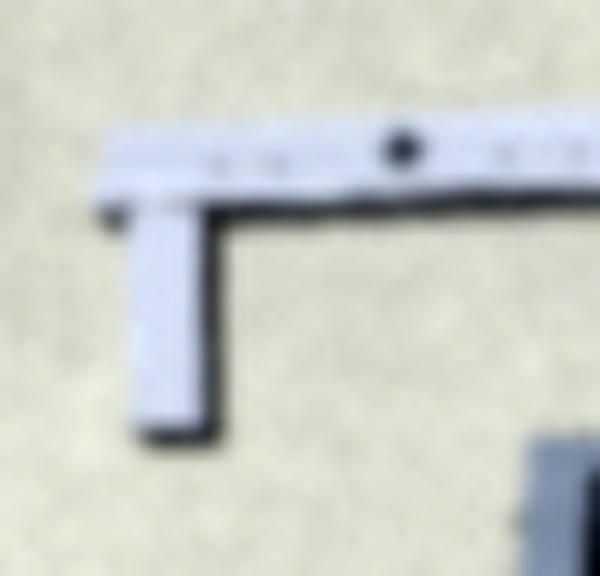

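View pics/zb.png

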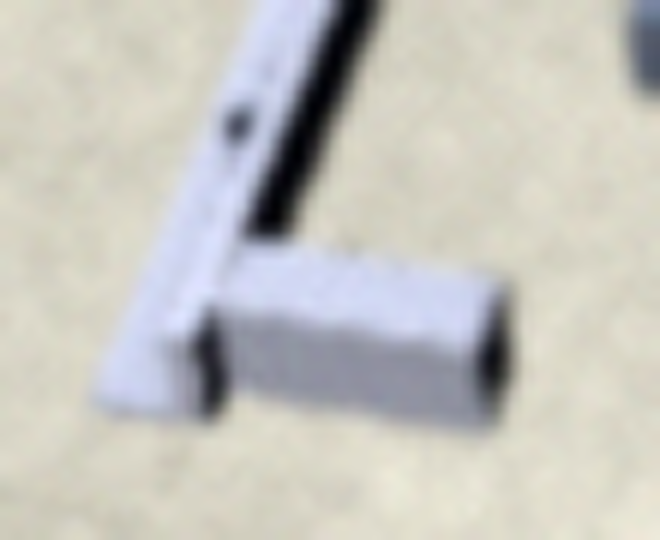

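The dark edge is the rail's near face. The screws sit on a thin foot behind it, which explains the camera disagreement. I'll refit robustly.

```bash
cat > edge.py <<'E'
from fit import *
from scipy.optimize import least_squares
def rail():
    g=cv2.cvtColor(env.get_image('top'),cv2.COLOR_RGB2GRAY).astype(float);out=[]
    for z in (.032,0.):
        A=[]
        for c in range(230,388,2):
            col=g[150:172,c]; i=np.argmin(col); th=(col[i]+163)/2; j=i; d=-1 if z else 1
            while 0<j<21 and col[j]<th: j+=d
            if not 0<j<21: continue
            e=j-d*(col[j]-th)/(col[j]-col[j-d]); A.append(pt('top',(c,150+e),z)[:2])
        A=np.array(A)
        k=least_squares(lambda k:k[0]+k[1]*A[:,1]-A[:,0],[.67,-.05],loss='soft_l1',f_scale=.001).x
        out.append(k); print(z,k,'deg',-np.degrees(np.arctan(k[1])),'x@-.042',k[0]-.042*k[1],'med res',np.median(abs(k[0]+k[1]*A[:,1]-A[:,0])))
    return out
E
python3 - <<'E'
from edge import *
rail()
x,y,t=.546,-.0486,np.radians(-2.55)
p=np.array([x,y])+np.array([np.cos(t),np.sin(t)])*(-.0425-.016-.02)+np.array([-np.sin(t),np.cos(t)])*(-.006)
s=env.get_state();d=np.r_[p,.12]-s['ee_pos'];tx=np.array([.4203,-.9074,0]);ty=np.array([-.9074,-.4203,0])
print(p,d,'tool cm',100*d@tx,100*d@ty,-100*d[2])
E
```

```text
0.032 [ 0.66730943 -0.05100115] deg 2.9196208220717375 x@-.042 0.6694514811894133 med res 0.0004153388039080941
0.0 [ 0.66635734 -0.05108257] deg 2.924274113382546 x@-.042 0.6685028117268459 med res 0.00018467425777835
[ 0.46731079 -0.0511015 ] [ 0.20461791  0.51601929 -0.11293173] tool cm -38.22349943738153 -40.25532016004066 11.29317302580466
```

Request:
carry_out --motion '[{"jaw": 1, "translation": [-1.5, -1.6, 0], "roll": 2}, {"jaw": 1, "translation": [-4.5, -4.8, 0.5], "roll": 4}, {"jaw": 1, "translation": [-7.7, -8, 1], "roll": 6}, {"jaw": 1, "translation": [-10.9, -11.5, 1.5], "roll": 8}, {"jaw": 1, "translation": [-14.1, -14.9, 2], "roll": 11}, {"jaw": 1, "translation": [-17.3, -18.2, 2.5], "roll": 14}, {"jaw": 1, "translation": [-20.5, -21.6, 3], "roll": 17}, {"jaw": 1, "translation": [-23.7, -25, 3.5], "roll": 20}, {"jaw": 1, "translation": [-26.9, -28.3, 4], "roll": 23}, {"jaw": 1, "translation": [-30.1, -31.7, 4.5], "roll": 26}, {"jaw": 1, "translation": [-33.3, -35.1, 5], "roll": 27.3}, {"jaw": 1, "translation": [-36.2, -38.1, 5.5], "roll": 27.3}, {"jaw": 1, "translation": [-37.7, -39.7, 6], "roll": 27.3}, {"jaw": 1, "translation": [-38.2, -40.2, 6.5], "roll": 27.3}, {"jaw": 1, "translation": [-38.2, -40.2, 7], "roll": 27.3}]'

```text
time_s: 3.45
ee_pos: [0.4671, -0.0511, 0.1627]
eef_rot: [0.0, -0.692, 0.721, -0.0]
force: [-0.6, -1.1, 0.1]
finger_gap: 0.0913
```

```bash
python3 - <<'E'
from h import *
save('top','t1.png');save('side','s1.png')
s=env.get_state();print(s['time_s'],s['ee_pos'],s['eef_rot'],s['force'],s['finger_gap'])
E
```

```text
3.55 [ 0.46635742 -0.05223945  0.16236238] [-3.80774066e-04 -6.91756207e-01  7.22130925e-01  3.63622888e-04] [-0.45918936 -0.34071842 -0.78370169] 0.09101514960505476
```

View pics/s1.png

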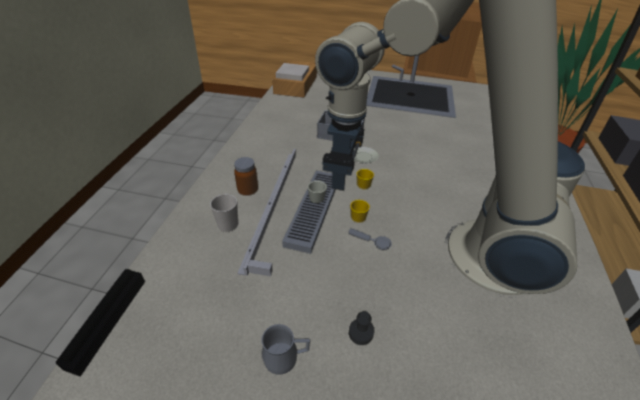

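View pics/t1.png

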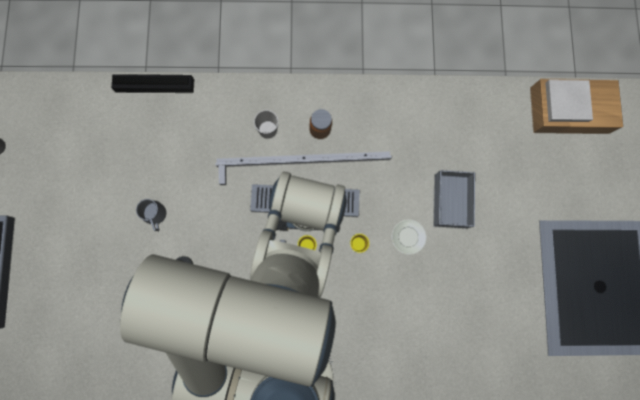

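The side view shows the open jaws above the near side of the tray at about (340,180), with the yellow cups clear at (360,210) and (365,178). I'll descend.

Request:
carry_out --motion '[{"jaw": 1, "translation": [0, 0, 1.5], "roll": 0}, {"jaw": 1, "translation": [0, 0, 4], "roll": 0}, {"jaw": 1, "translation": [0, 0, 7], "roll": 0}, {"jaw": 1, "translation": [0, 0, 9.5], "roll": 0}, {"jaw": 1, "translation": [0, 0, 11.5], "roll": 0}, {"jaw": 1, "translation": [0, 0, 12.5], "roll": 0}, {"jaw": 1, "translation": [0, 0, 13], "roll": 0}, {"jaw": 1, "translation": [0, 0, 13], "roll": 0}]'

```text
time_s: 4.35
ee_pos: [0.4669, -0.052, 0.033]
eef_rot: [-0.0, -0.692, 0.722, 0.0]
force: [0.7, 0.0, -0.6]
finger_gap: 0.091
```

```bash
python3 - <<'E'
from h import *
save('side','s2.png',(250,110,450,270),4)
s=env.get_state();print(s['time_s'],s['ee_pos'],s['force'])
for p in [(.467,-.05,.033),(.4835,.008,.014),(.4835,-.11,.014),(.5035,-.05,.028)]: print((proj('side',p)-[250,110])*4)
E
```

```text
4.4 [ 0.46712401 -0.05192529  0.03339858] [-0.02915293  0.00686304  0.7698251 ]
[355.39696269 387.14782618]
[317.49204755 453.51771517]
[347.99624585 351.81145544]
[308.44165595 383.87453741]
```

View pics/s2.png

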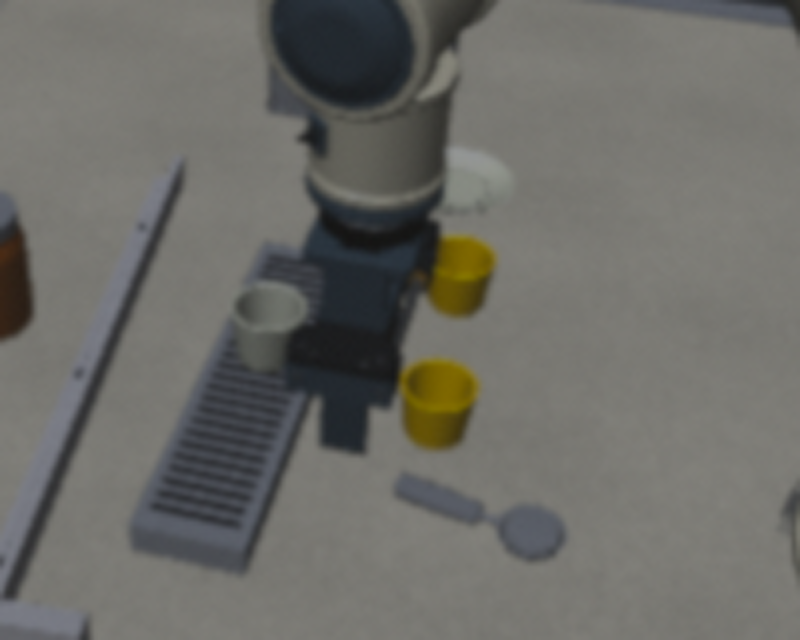

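Request:
carry_out --motion '[{"jaw": 1, "translation": [0, -0.2, 0], "roll": 0}, {"jaw": 1, "translation": [0, -0.4, 0], "roll": 0}, {"jaw": 1, "translation": [0, -0.6, 0], "roll": 0}, {"jaw": 1, "translation": [0, -0.8, 0], "roll": 0}, {"jaw": 1, "translation": [0, -1.0, 0], "roll": 0}, {"jaw": 1, "translation": [0, -1.15, 0], "roll": 0}, {"jaw": 1, "translation": [0, -1.3, 0], "roll": 0}, {"jaw": 1, "translation": [0, -1.4, 0], "roll": 0}, {"jaw": 1, "translation": [0, -1.5, 0], "roll": 0}, {"jaw": 1, "translation": [0, -1.6, 0], "roll": 0}, {"jaw": 1, "translation": [0, -1.7, 0], "roll": 0}, {"jaw": 1, "translation": [0, -1.8, 0], "roll": 0}, {"jaw": 1, "translation": [0, -1.9, 0], "roll": 0}, {"jaw": 1, "translation": [0, -2.0, 0], "roll": 0}, {"jaw": 1, "translation": [0, -2.1, 0], "roll": 0}, {"jaw": 1, "translation": [0, -2.2, 0], "roll": 0}, {"jaw": 1, "translation": [0, -2.3, 0], "roll": 0}, {"jaw": 1, "translation": [0, -2.4, 0], "roll": 0}]'

```text
time_s: 6.2
ee_pos: [0.4893, -0.0523, 0.0328]
eef_rot: [-0.001, -0.692, 0.722, 0.001]
force: [-8.7, -0.2, 6.7]
finger_gap: 0.0911
```

```bash
python3 - <<'E'
from h import *
save('side','s3.png',(250,110,450,270),4)
s=env.get_state();print(s['time_s'],s['ee_pos'],s['force'],s['ft_torque'])
E
```

```text
6.25 [ 0.48945837 -0.05228098  0.03277908] [-7.030289   -1.3533234   4.81512255] [0.07500906 1.13137965 0.02951628]
```

View pics/s3.png

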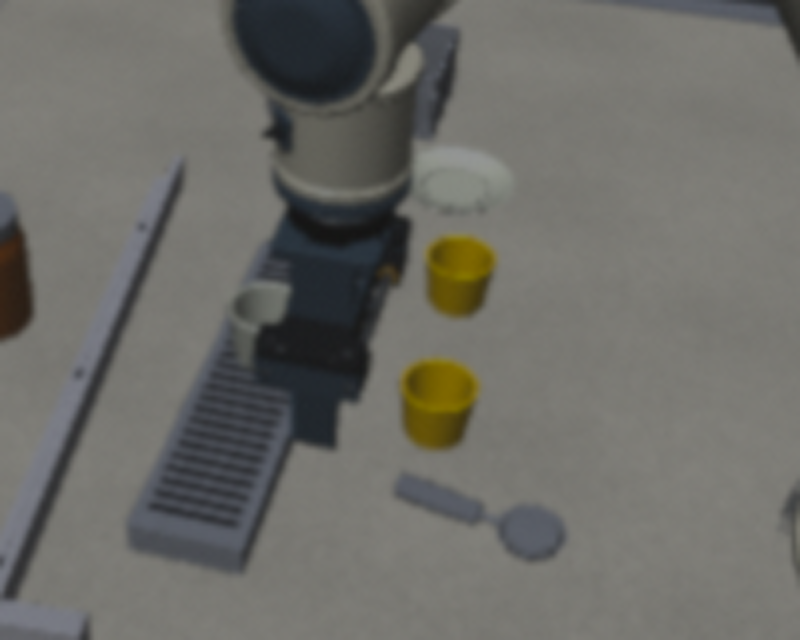

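Request:
carry_out --motion '[{"jaw": 1, "translation": [0, -0.15, 0], "roll": 0}, {"jaw": 1, "translation": [0, -0.3, 0], "roll": -0.3}, {"jaw": 1, "translation": [0, -0.5, 0], "roll": -0.6}, {"jaw": 1, "translation": [0, -0.7, 0], "roll": -0.9}, {"jaw": 1, "translation": [0, -0.9, 0], "roll": -1.2}, {"jaw": 1, "translation": [0, -1.1, 0], "roll": -1.5}, {"jaw": 1, "translation": [0, -1.3, 0], "roll": -1.8}, {"jaw": 1, "translation": [0, -1.5, 0], "roll": -2.1}, {"jaw": 1, "translation": [0, -1.7, 0], "roll": -2.4}, {"jaw": 1, "translation": [0, -1.9, 0], "roll": -2.7}, {"jaw": 1, "translation": [0, -2.1, 0], "roll": -3.0}, {"jaw": 1, "translation": [0, -2.3, 0], "roll": -3.3}, {"jaw": 1, "translation": [0, -2.5, 0], "roll": -3.6}, {"jaw": 1, "translation": [0, -2.7, 0], "roll": -3.9}, {"jaw": 1, "translation": [0, -2.9, 0], "roll": -4.2}, {"jaw": 1, "translation": [0, -3.1, 0], "roll": -4.5}, {"jaw": 1, "translation": [0, -3.3, 0], "roll": -4.8}, {"jaw": 1, "translation": [0, -3.5, 0], "roll": -5.1}, {"jaw": 1, "translation": [0, -3.7, 0], "roll": -5.4}, {"jaw": 1, "translation": [0, -3.85, 0], "roll": -5.4}]'

```text
time_s: 8.25
ee_pos: [0.5281, -0.054, 0.0327]
eef_rot: [0.001, 0.725, -0.689, -0.001]
force: [-5.9, -0.1, 4.5]
finger_gap: 0.0911
```

```bash
python3 - <<'E'
from h import *
save('side','s4.png',(230,110,430,270),4);save('top','t4.png',(200,140,400,240),4)
s=env.get_state();print(s['time_s'],s['ee_pos'],s['eef_rot'],s['force'],s['ft_torque'])
E
```

```text
8.35 [ 0.52836469 -0.05398859  0.03271507] [ 5.91896464e-04  7.25168583e-01 -6.88570524e-01 -8.99492254e-04] [-4.4897218   0.96735291  2.54538788] [0.09278091 0.8382835  0.05937528]
```

View pics/s4.png

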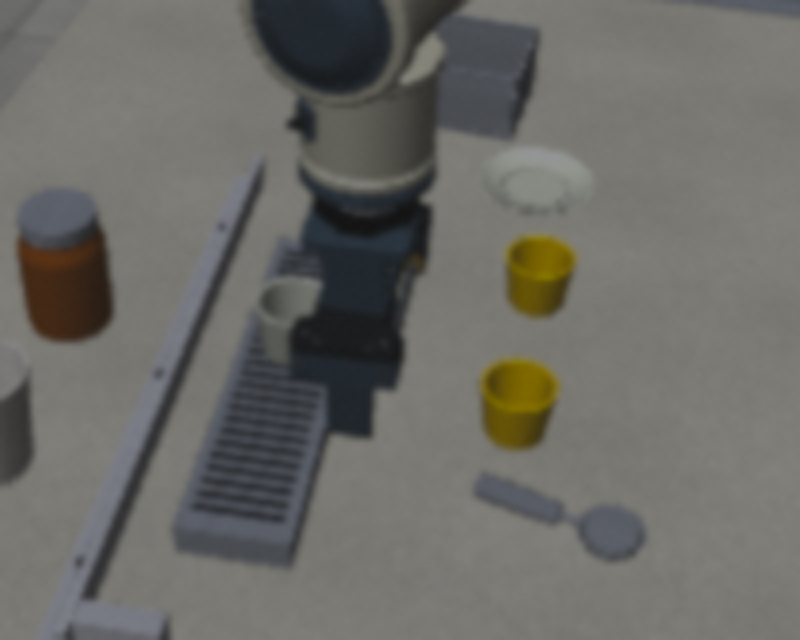

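View pics/t4.png

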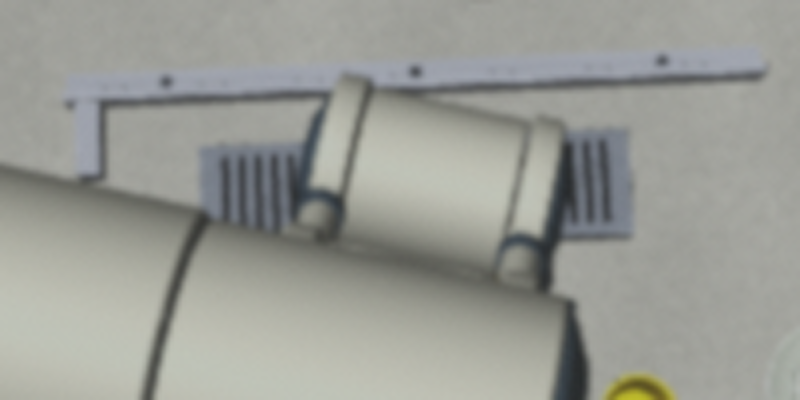

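```bash
python3 - <<'E'
from h import *
for u,v in [(203,146),(628,129)]:
    p=pt('top',((u/4+200-.5),(v/4+140-.5)),.028); xr=.669-.0511*(p[1]+.042); print(p, 'gap',(xr-p[0])*.9987)
E
```

```text
[0.62039135 0.1245546  0.028     ] gap 0.040045582365306906
[ 0.63671616 -0.21086563  0.028     ] gap 0.0408596875250877
```

Request:
carry_out --motion '[{"jaw": 1, "translation": [0, -0.15, 0], "roll": 0}, {"jaw": 1, "translation": [0, -0.35, 0], "roll": 0}, {"jaw": 1, "translation": [0, -0.55, 0], "roll": 0}, {"jaw": 1, "translation": [0, -0.75, 0], "roll": 0}, {"jaw": 1, "translation": [0, -0.95, 0], "roll": 0}, {"jaw": 1, "translation": [0, -1.15, 0], "roll": 0}, {"jaw": 1, "translation": [0, -1.35, 0], "roll": 0}, {"jaw": 1, "translation": [0, -1.55, 0], "roll": 0}, {"jaw": 1, "translation": [0, -1.75, 0], "roll": 0}, {"jaw": 1, "translation": [0, -1.95, 0], "roll": 0}, {"jaw": 1, "translation": [0, -2.15, 0], "roll": 0}, {"jaw": 1, "translation": [0, -2.35, 0], "roll": 0}, {"jaw": 1, "translation": [0, -2.5, 0], "roll": 0}, {"jaw": 1, "translation": [0, -2.65, 0], "roll": 0}, {"jaw": 1, "translation": [0, -2.75, 0], "roll": 0}, {"jaw": 1, "translation": [0, -2.85, 0], "roll": 0}, {"jaw": 1, "translation": [0, -2.95, 0], "roll": 0}, {"jaw": 1, "translation": [0, -3.05, 0], "roll": 0}, {"jaw": 1, "translation": [0, -3.1, 0], "roll": 0}, {"jaw": 1, "translation": [0, -3.15, 0], "roll": 0}]'

```text
time_s: 10.35
ee_pos: [0.5595, -0.0524, 0.0327]
eef_rot: [0.001, 0.725, -0.689, -0.001]
force: [-7.5, -0.3, 4.0]
finger_gap: 0.0912
```

```bash
python3 - <<'E'
from h import *
save('top','t5.png',(200,140,400,240),4)
s=env.get_state();print(s['time_s'],s['ee_pos'],s['force'],s['ft_torque'])
E
```

```text
10.4 [ 0.55965532 -0.05239256  0.03273691] [-6.69238575  0.18751589  4.42322359] [0.02815374 1.13719933 0.04095652]
```

View pics/t5.png

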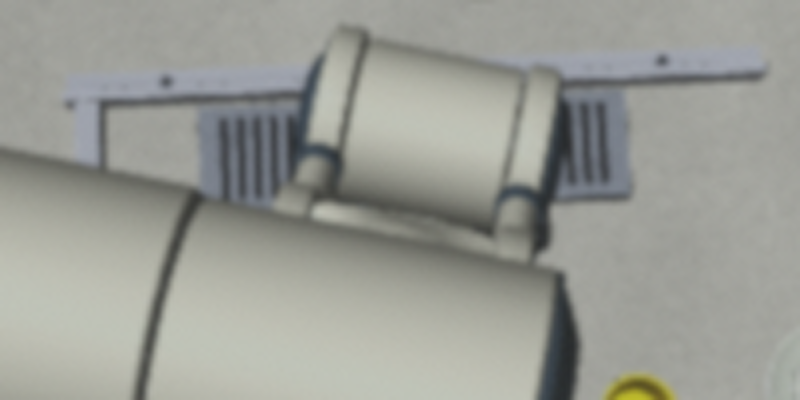

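Request:
carry_out --motion '[{"jaw": 1, "translation": [0, -0.05, 0], "roll": 0}, {"jaw": 1, "translation": [0, -0.1, 0], "roll": 0}, {"jaw": 1, "translation": [0, -0.15, 0], "roll": 0}, {"jaw": 1, "translation": [0, -0.2, 0], "roll": 0}, {"jaw": 1, "translation": [0, -0.25, 0], "roll": 0}, {"jaw": 1, "translation": [0, -0.3, 0], "roll": 0}, {"jaw": 1, "translation": [0, -0.34, 0], "roll": 0}, {"jaw": 1, "translation": [0, -0.38, 0], "roll": 0}, {"jaw": 1, "translation": [0, -0.42, 0], "roll": 0}, {"jaw": 1, "translation": [0, -0.46, 0], "roll": 0}, {"jaw": 1, "translation": [0, -0.5, 0], "roll": 0}, {"jaw": 1, "translation": [0, -0.54, 0], "roll": 0}, {"jaw": 1, "translation": [0, -0.57, 0], "roll": 0}, {"jaw": 1, "translation": [0, -0.6, 0], "roll": 0}]'

```text
time_s: 11.8
ee_pos: [0.5655, -0.0521, 0.0327]
eef_rot: [0.001, 0.725, -0.689, -0.001]
force: [-6.7, -0.0, 3.7]
finger_gap: 0.0912
```

Request:
carry_out --motion '[{"jaw": 1, "translation": [0, -0.03, 0], "roll": 0}, {"jaw": 1, "translation": [0, -0.06, 0], "roll": 0}, {"jaw": 1, "translation": [0, -0.09, 0], "roll": 0}, {"jaw": 1, "translation": [0, -0.12, 0], "roll": 0}]'

```text
time_s: 12.2
ee_pos: [0.5667, -0.052, 0.0327]
eef_rot: [0.001, 0.725, -0.689, -0.001]
force: [-7.3, -0.1, 5.6]
finger_gap: 0.0909
```

Request:
carry_out --motion '[{"jaw": 1, "translation": [0, -0.03, 0], "roll": 0}, {"jaw": 1, "translation": [0, -0.06, 0], "roll": 0}]'

```text
time_s: 12.4
ee_pos: [0.5673, -0.052, 0.0327]
eef_rot: [0.001, 0.725, -0.689, -0.001]
force: [-7.1, -0.4, 4.1]
finger_gap: 0.0912
```

Request:
carry_out --motion '[{"jaw": 1, "translation": [0, -0.03, 0], "roll": 0}, {"jaw": 1, "translation": [0, -0.06, 0], "roll": 0}]'

```text
time_s: 12.6
ee_pos: [0.5679, -0.052, 0.0327]
eef_rot: [0.001, 0.725, -0.689, -0.001]
force: [-7.0, -0.2, 5.6]
finger_gap: 0.0912
```

Request:
carry_out --motion '[{"jaw": 1, "translation": [0, -0.03, 0], "roll": 0}, {"jaw": 1, "translation": [0, -0.06, 0], "roll": 0}]'

```text
time_s: 12.8
ee_pos: [0.568, -0.0519, 0.0327]
eef_rot: [0.001, 0.725, -0.689, -0.001]
force: [-10.7, -1.1, 9.3]
finger_gap: 0.0913
```

Request:
carry_out --motion '[{"jaw": 1, "translation": [0, -0.02, 0], "roll": 0}, {"jaw": 1, "translation": [0, -0.04, 0], "roll": 0}]'

```text
time_s: 13.0
ee_pos: [0.5681, -0.0519, 0.0327]
eef_rot: [0.001, 0.725, -0.689, -0.002]
force: [-12.1, -2.2, 10.4]
finger_gap: 0.0911
```

Request:
carry_out --motion '[{"jaw": 1, "translation": [0, -0.02, 0], "roll": 0}, {"jaw": 1, "translation": [0, -0.03, 0], "roll": 0}, {"jaw": 1, "translation": [0, -0.03, 0], "roll": 0}]'

```text
time_s: 13.3
ee_pos: [0.5682, -0.0518, 0.0327]
eef_rot: [0.001, 0.725, -0.689, -0.002]
force: [-11.8, -1.7, 10.1]
finger_gap: 0.0912
```

```bash
python3 - <<'E'
from h import *
save('top','t6.png',(200,140,400,240),4);save('side','s6.png',(230,110,430,270),4)
s=env.get_state();print(s['time_s'],s['ee_pos'],s['force'],s['ft_torque'])
E
```

```text
13.4 [ 0.56815295 -0.05187067  0.03269056] [-13.05219686  -0.98739655  10.48734441] [-0.32247168  2.11194653 -0.20834915]
```

View pics/t6.png

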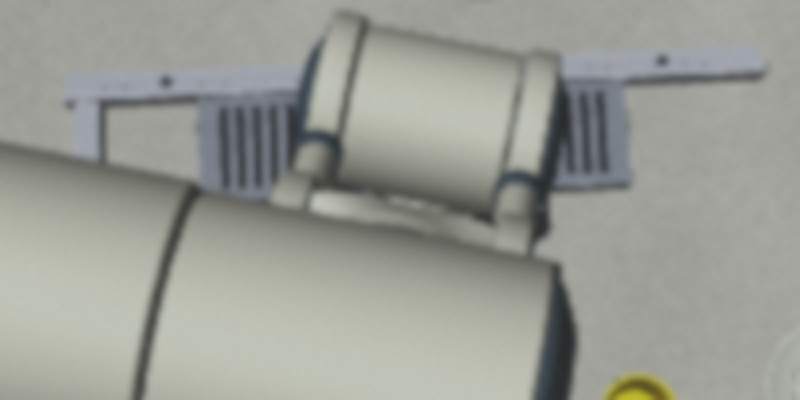

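View pics/s6.png

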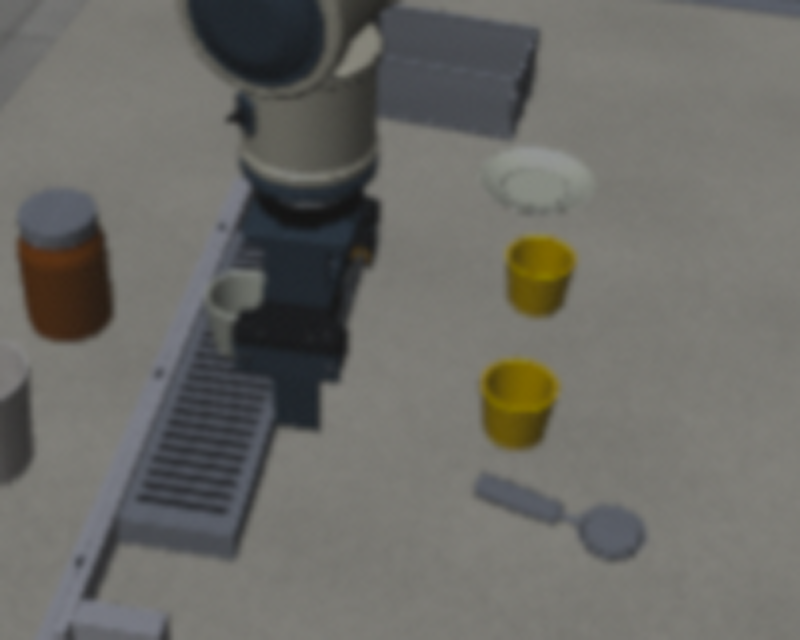

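Request:
carry_out --motion '[{"jaw": 1, "translation": [0, -0.02, 0], "roll": 0}, {"jaw": 1, "translation": [0, -0.04, 0], "roll": 0}, {"jaw": 1, "translation": [0, -0.04, 0], "roll": 0}]'

```text
time_s: 13.7
ee_pos: [0.5682, -0.0519, 0.0327]
eef_rot: [0.002, 0.725, -0.689, -0.002]
force: [-14.7, -2.1, 11.6]
finger_gap: 0.0915
```

Request:
carry_out --motion '[{"jaw": 1, "translation": [0, -0.02, 0], "roll": 0}, {"jaw": 1, "translation": [0, -0.04, 0], "roll": 0}, {"jaw": 1, "translation": [0, -0.04, 0], "roll": 0}]'

```text
time_s: 14.0
ee_pos: [0.5683, -0.0518, 0.0327]
eef_rot: [0.002, 0.725, -0.689, -0.002]
force: [-16.8, -1.6, 13.0]
finger_gap: 0.0911
```

```bash
python3 - <<'E'
from h import *
s=env.get_state();print(s['time_s'],s['ee_pos'],s['force'],s['ft_torque'])
E
```

```text
14.0 [ 0.56829182 -0.05179664  0.03267944] [-16.80486306  -1.58015873  13.04343075] [-0.59645919  2.75780415 -0.25498433]
```

Request:
carry_out --motion '[{"jaw": 1, "translation": [0, 0.05, 0], "roll": 0}, {"jaw": 1, "translation": [0, 0.15, 0], "roll": 0}, {"jaw": 1, "translation": [0, 0.4, 0], "roll": 0}, {"jaw": 1, "translation": [0, 0.8, 0], "roll": 0}, {"jaw": 1, "translation": [0, 1.6, 0], "roll": 0}, {"jaw": 1, "translation": [0, 2.6, 0], "roll": 0}, {"jaw": 1, "translation": [0, 3.6, 0], "roll": 0}, {"jaw": 1, "translation": [0, 4.0, 0], "roll": 0}, {"jaw": 1, "translation": [0, 4.0, -2], "roll": 0}, {"jaw": 1, "translation": [0, 4.0, -5], "roll": 0}, {"jaw": 1, "translation": [1, 4.0, -9], "roll": 0}, {"jaw": 1, "translation": [4, 4.0, -12], "roll": 0}, {"jaw": 1, "translation": [8, 4.0, -13], "roll": 0}, {"jaw": 1, "translation": [12, 4, -13], "roll": 0}, {"jaw": 1, "translation": [16, 2, -13], "roll": 0}, {"jaw": 1, "translation": [20, 0, -13], "roll": 0}, {"jaw": 1, "translation": [23, -2, -13], "roll": 0}, {"jaw": 1, "translation": [25, -4, -13], "roll": 0}, {"jaw": 1, "translation": [25, -4, -13], "roll": 0}]'

```text
time_s: 15.9
ee_pos: [0.6257, -0.3023, 0.1625]
eef_rot: [-0.0, 0.725, -0.689, 0.001]
force: [-0.8, 0.3, -0.8]
finger_gap: 0.091
```

```bash
python3 - <<'E'
from h import *
save('top','t7.png',(200,140,400,240),4);save('side','s7.png',(200,110,400,270),4)
s=env.get_state();print(s['time_s'],s['ee_pos'],s['eef_rot'],s['force'])
E
python3 m.py | grep -v 'rail'
```

```text
16.0 [ 0.62374691 -0.29966773  0.16235079] [ 6.49875446e-05  7.24964860e-01 -6.88785721e-01 -4.21491500e-04] [-0.4442966   1.02477453  0.58540736]
top tray [ 0.6297 -0.118   0.0484] deg 2.78 err 1695.4 1297.0 p 0.88
cup [314. 173.] [ 0.627 -0.077  0.055] 0.54
side tray [ 0.6278 -0.0424  0.0566] deg 3.25 err 71.5 2085.0 p 0.76
cup [359. 210.] [ 0.403 -0.029  0.055] 0.75
cup [287. 191.] [ 0.632 -0.058  0.055] 0.73
cup [364. 175.] [ 0.411 -0.201  0.055] 0.67
```

View pics/t7.png

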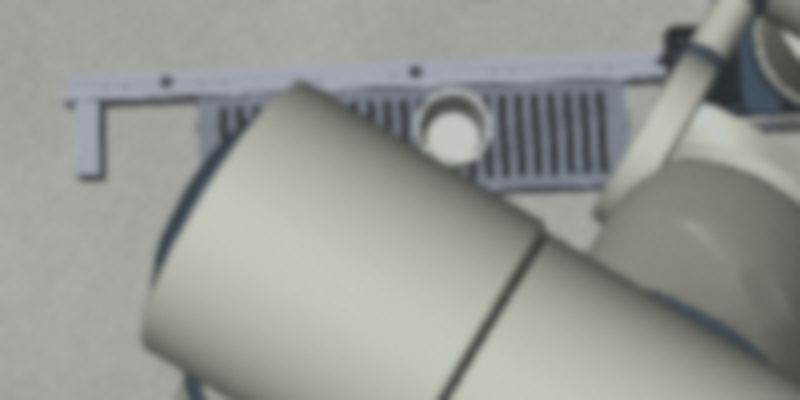

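View pics/s7.png

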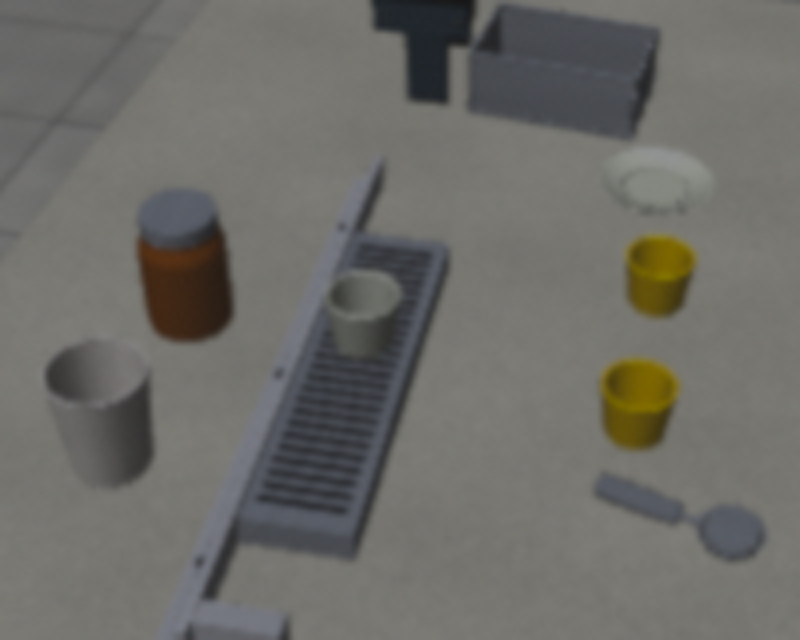

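The tray is parallel and flush on the rail, seen in the side view at (250,520) to (350,240), with the cup standing at (365,310). Next I'll shut the jaws and descend at the tray's right end, keeping the same orientation.

Request:
carry_out --motion "[{\"jaw\": -1, \"translation\": [-1, -0.3, 0], \"roll\": 0}, {\"jaw\": -1, \"translation\": [-3, -1, 0], \"roll\": 0}, {\"jaw\": -1, \"translation\": [-4.5, -1.5, 0], \"roll\": 0}, {\"jaw\": -1, \"translation\": [-5.2, -1.7, 0], \"roll\": 0}, {\"jaw\": -1, \"translation\": [-5.2, -1.7, 1], \"roll\": 0}, {\"jaw\": -1, \"translation\": [-5.2, -1.7, 3], \"roll\": 0}, {\"jaw\": -1, \"translation\": [-5.2, -1.7, 5], \"roll\": 0}, {\"jaw\": -1, \"translation\": [-5.2, -1.7, 7], \"roll\": 0}, {\"jaw\": -1, \"translation\": [-5.2, -1.7, 8], \"roll\": 0}, {\"jaw\": -1, \"translation\": [-5.2, -1.7, 8], \"roll\": 0}], \"newtons\": 20}"

```text
carry_out: Invalid argument: motion='[{"jaw": -1, "translation": [-1, -0.3, 0], "roll": 0}, {"jaw": -1, "translation": [-3, -1, 0], "roll": 0}, {"jaw": -1, "translation": [-4.5, -1.5, 0], "roll": 0}, {"jaw": -1, "translation": [-5.2, -1...(572 chars total, truncated) is not valid JSON
```

```bash
python3 - <<'E'
from h import *
save('side','s8.png',(200,110,400,270),4)
s=env.get_state();print(s['time_s'],s['ee_pos'],s['eef_rot'],s['force'],s['finger_gap'])
for p in [(.6275,-.0435+.17,.028),(.636,-.213,.028),(.6377,-.2465,.033),(.6377,-.2465,.014)]: print((proj('side',p)-[200,110])*4)
E
```

```text
16.55 [ 0.62407495 -0.29950907  0.16298751] [-2.94145351e-06  7.25139521e-01 -6.88601971e-01 -6.20308107e-06] [ 0.74316999 -0.30243764 -0.01450659] 0.0913417345424788
[279.73317518 520.77707668]
[399.10446449 234.40736358]
[407.36446746 207.53335407]
[407.59888536 224.89047231]
```

View pics/s8.png

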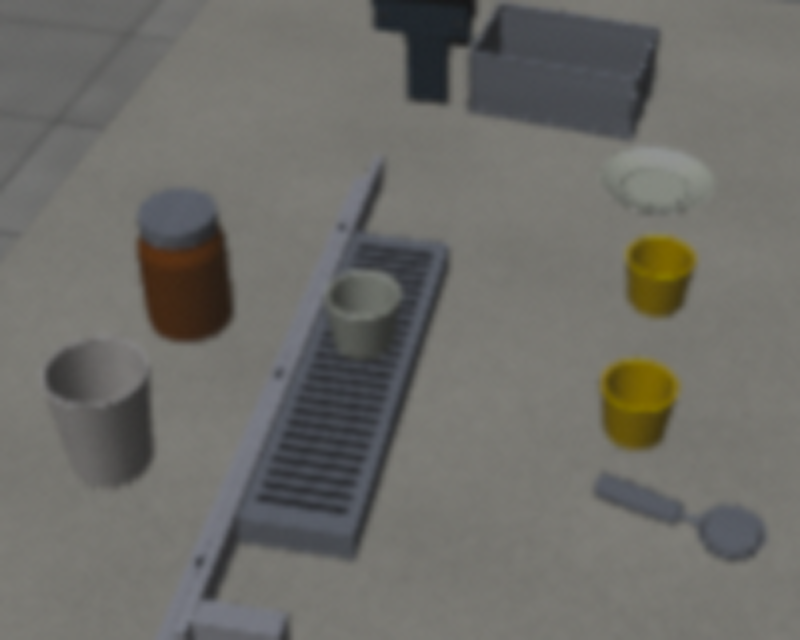

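Request:
carry_out --motion '[{"jaw": -1, "translation": [-1, -0.3, 0], "roll": 0}, {"jaw": -1, "translation": [-3, -1, 0], "roll": 0}, {"jaw": -1, "translation": [-4.5, -1.5, 0], "roll": 0}, {"jaw": -1, "translation": [-5.2, -1.7, 0], "roll": 0}, {"jaw": -1, "translation": [-5.2, -1.7, 1], "roll": 0}, {"jaw": -1, "translation": [-5.2, -1.7, 3], "roll": 0}, {"jaw": -1, "translation": [-5.2, -1.7, 5], "roll": 0}, {"jaw": -1, "translation": [-5.2, -1.7, 7], "roll": 0}, {"jaw": -1, "translation": [-5.2, -1.7, 8], "roll": 0}, {"jaw": -1, "translation": [-5.2, -1.7, 8], "roll": 0}]' --newtons 20

```text
time_s: 17.55
ee_pos: [0.6374, -0.2469, 0.0811]
eef_rot: [0.0, 0.725, -0.689, -0.001]
force: [-0.5, 0.2, -0.2]
finger_gap: 0.0141
```

```bash
python3 - <<'E'
from h import *
save('side','s9.png',(200,110,400,270),4)
s=env.get_state();print(s['time_s'],s['ee_pos'],s['eef_rot'],s['force'],s['finger_gap'])
E
```

```text
17.6 [ 0.6381038  -0.24709876  0.08244848] [ 1.84652740e-04  7.25006362e-01 -6.88741995e-01 -4.53117803e-04] [0.25802744 0.62534061 1.16562107] 0.010167124750287693
```

View pics/s9.png

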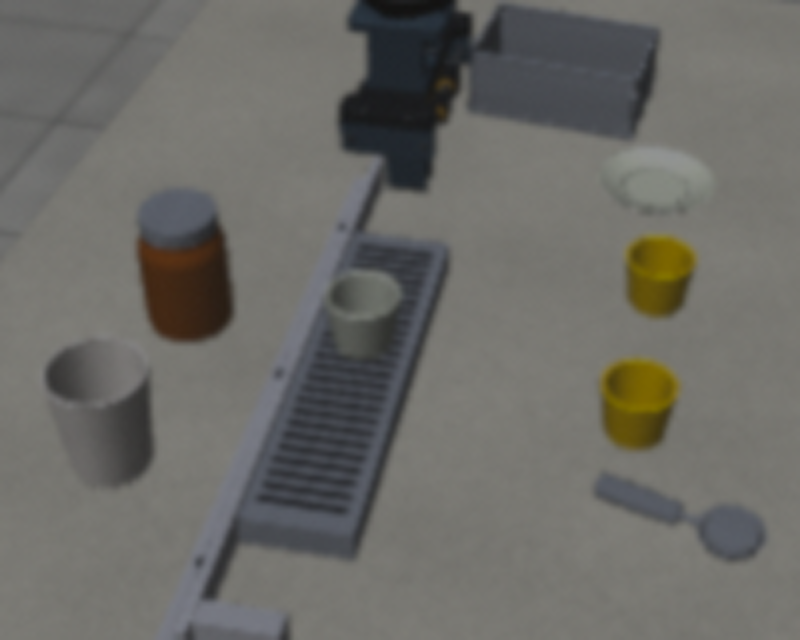

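Request:
carry_out --motion '[{"jaw": -1, "translation": [0, 0, 1], "roll": 0}, {"jaw": -1, "translation": [0, 0, 2.5], "roll": 0}, {"jaw": -1, "translation": [0, 0, 4], "roll": 0}, {"jaw": -1, "translation": [0, 0, 4.8], "roll": 0}, {"jaw": -1, "translation": [0, 0, 4.9], "roll": 0}, {"jaw": -1, "translation": [-0.2, 0, 4.9], "roll": 0}, {"jaw": -1, "translation": [-0.4, 0, 4.9], "roll": 0}, {"jaw": -1, "translation": [-0.6, 0, 4.9], "roll": 0}, {"jaw": -1, "translation": [-0.8, 0, 4.9], "roll": 0}, {"jaw": -1, "translation": [-0.95, 0, 4.9], "roll": 0}, {"jaw": -1, "translation": [-1.1, 0, 4.9], "roll": 0}, {"jaw": -1, "translation": [-1.2, 0, 4.9], "roll": 0}, {"jaw": -1, "translation": [-1.3, 0, 4.9], "roll": 0}, {"jaw": -1, "translation": [-1.4, 0, 4.9], "roll": 0}, {"jaw": -1, "translation": [-1.5, 0, 4.9], "roll": 0}, {"jaw": -1, "translation": [-1.6, 0, 4.9], "roll": 0}, {"jaw": -1, "translation": [-1.7, 0, 4.9], "roll": 0}, {"jaw": -1, "translation": [-1.8, 0, 4.9], "roll": 0}, {"jaw": -1, "translation": [-1.9, 0, 4.9], "roll": 0}, {"jaw": -1, "translation": [-2.0, 0, 4.9], "roll": 0}]'

```text
time_s: 19.6
ee_pos: [0.6374, -0.2268, 0.0339]
eef_rot: [-0.0, 0.725, -0.689, 0.0]
force: [-0.6, -0.1, 0.7]
finger_gap: 0.0007
```

```bash
python3 - <<'E'
from h import *
save('side','s10.png',(200,110,400,270),4)
s=env.get_state();print(s['time_s'],s['ee_pos'],s['eef_rot'],s['force'],s['finger_gap'])
E
```

```text
19.65 [ 0.6373779  -0.22662775  0.03391014] [-6.83553507e-06  7.25127396e-01 -6.88614739e-01 -3.20711396e-05] [-0.81444633 -0.21767178  0.48231462] 0.00025646801061210715
```

View pics/s10.png

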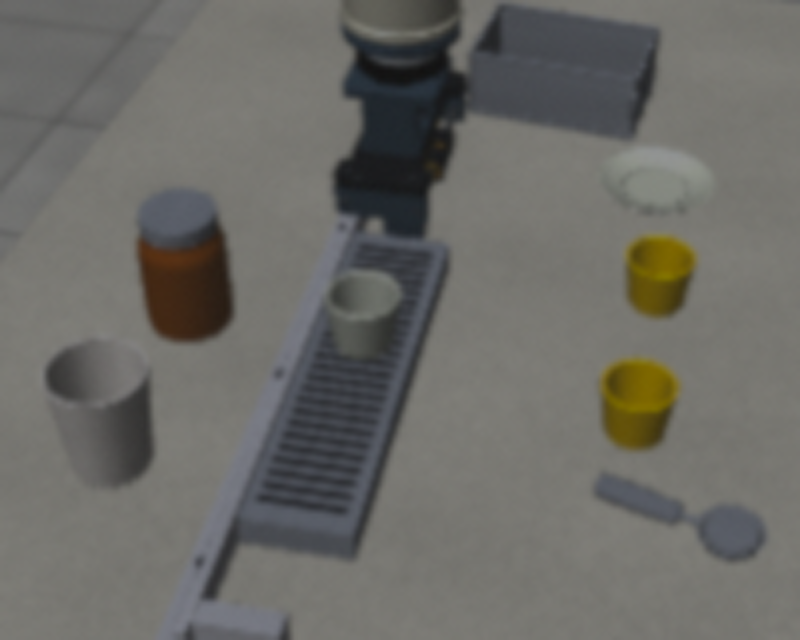

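Request:
carry_out --motion '[{"jaw": -1, "translation": [-0.1, 0, 0], "roll": 0}, {"jaw": -1, "translation": [-0.2, 0, 0], "roll": 0}, {"jaw": -1, "translation": [-0.3, 0, 0], "roll": 0}, {"jaw": -1, "translation": [-0.4, 0, 0], "roll": 0}, {"jaw": -1, "translation": [-0.5, -0.005, 0], "roll": 0}, {"jaw": -1, "translation": [-0.6, -0.005, 0], "roll": 0}, {"jaw": -1, "translation": [-0.7, -0.01, 0], "roll": 0}, {"jaw": -1, "translation": [-0.85, -0.01, 0], "roll": 0}, {"jaw": -1, "translation": [-1.0, -0.01, 0], "roll": 0}, {"jaw": -1, "translation": [-1.15, -0.015, 0], "roll": 0}, {"jaw": -1, "translation": [-1.3, -0.015, 0], "roll": 0}, {"jaw": -1, "translation": [-1.45, -0.02, 0], "roll": 0}, {"jaw": -1, "translation": [-1.6, -0.02, 0], "roll": 0}, {"jaw": -1, "translation": [-1.75, -0.02, 0], "roll": 0}, {"jaw": -1, "translation": [-1.9, -0.02, 0], "roll": 0}, {"jaw": -1, "translation": [-2.05, -0.025, 0], "roll": 0}, {"jaw": -1, "translation": [-2.2, -0.025, 0], "roll": 0}, {"jaw": -1, "translation": [-2.35, -0.03, 0], "roll": 0}, {"jaw": -1, "translation": [-2.5, -0.03, 0], "roll": 0}, {"jaw": -1, "translation": [-2.6, -0.03, 0], "roll": 0}]'

```text
time_s: 21.65
ee_pos: [0.6362, -0.2008, 0.0339]
eef_rot: [0.0, 0.725, -0.689, -0.0]
force: [-1.3, -6.3, -0.4]
finger_gap: 0.0002
```

```bash
python3 - <<'E'
from h import *
save('side','s11.png',(200,110,400,270),4);save('top','t11.png',(200,140,400,240),4)
s=env.get_state();print(s['time_s'],s['ee_pos'],s['force'],s['ft_torque'])
E
```

```text
21.75 [ 0.6361598  -0.20070728  0.03388911] [-3.31530461 -3.81070408  0.1235039 ] [-0.66432674  0.35973086  0.08352735]
```

View pics/s11.png

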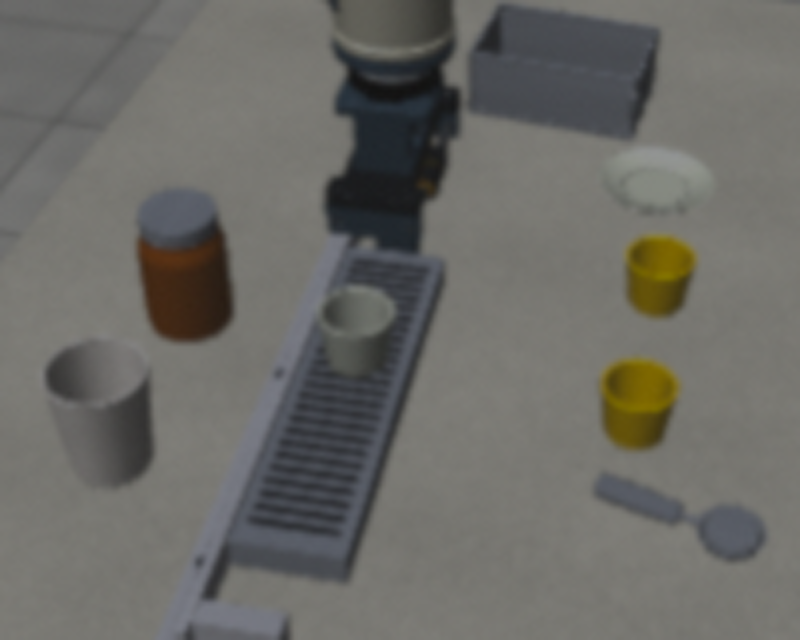

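View pics/t11.png

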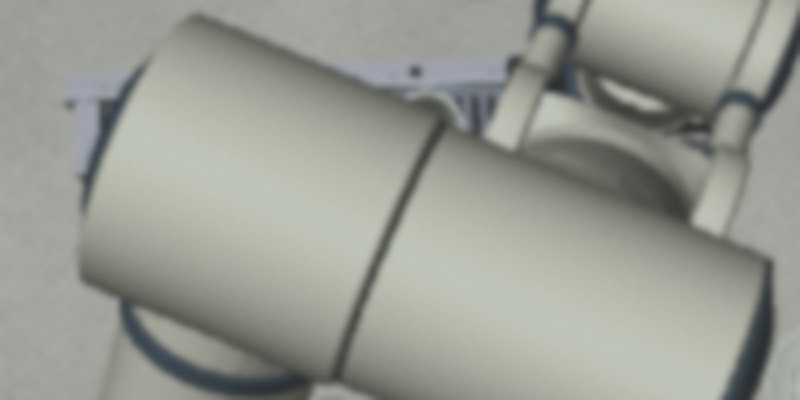

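Request:
carry_out --motion '[{"jaw": -1, "translation": [-0.1, 0, 0], "roll": 0}, {"jaw": -1, "translation": [-0.25, 0, 0], "roll": 0}, {"jaw": -1, "translation": [-0.4, 0, 0], "roll": 0}, {"jaw": -1, "translation": [-0.6, 0, 0], "roll": 0}, {"jaw": -1, "translation": [-0.8, 0, 0], "roll": 0}, {"jaw": -1, "translation": [-1.0, 0, 0], "roll": 0}, {"jaw": -1, "translation": [-1.2, 0, 0], "roll": 0}, {"jaw": -1, "translation": [-1.4, 0, 0], "roll": 0}, {"jaw": -1, "translation": [-1.6, 0, 0], "roll": 0}, {"jaw": -1, "translation": [-1.8, 0, 0], "roll": 0}, {"jaw": -1, "translation": [-2.0, 0, 0], "roll": 0}, {"jaw": -1, "translation": [-2.2, 0, 0], "roll": 0}, {"jaw": -1, "translation": [-2.4, 0, 0], "roll": 0}, {"jaw": -1, "translation": [-2.6, 0, 0], "roll": 0}, {"jaw": -1, "translation": [-2.8, 0, 0], "roll": 0}, {"jaw": -1, "translation": [-3.0, 0, 0], "roll": 0}, {"jaw": -1, "translation": [-3.2, 0, 0], "roll": 0}, {"jaw": -1, "translation": [-3.4, 0, 0], "roll": 0}, {"jaw": -1, "translation": [-3.5, 0, 0], "roll": 0}, {"jaw": -1, "translation": [-3.6, 0, 0], "roll": 0}]'

```text
time_s: 23.75
ee_pos: [0.6344, -0.1648, 0.0339]
eef_rot: [0.0, 0.725, -0.689, -0.0]
force: [-2.4, -5.8, 0.1]
finger_gap: 0.0006
```

```bash
python3 - <<'E'
from h import *
save('side','s12.png',(200,110,400,270),4)
s=env.get_state();print(s['time_s'],s['ee_pos'],s['force'],s['ft_torque'])
E
```

```text
23.8 [ 0.63431009 -0.16470698  0.03391908] [-1.09262541 -5.57571167  0.07205609] [-0.83573527  0.32268059  0.01269529]
```

View pics/s12.png

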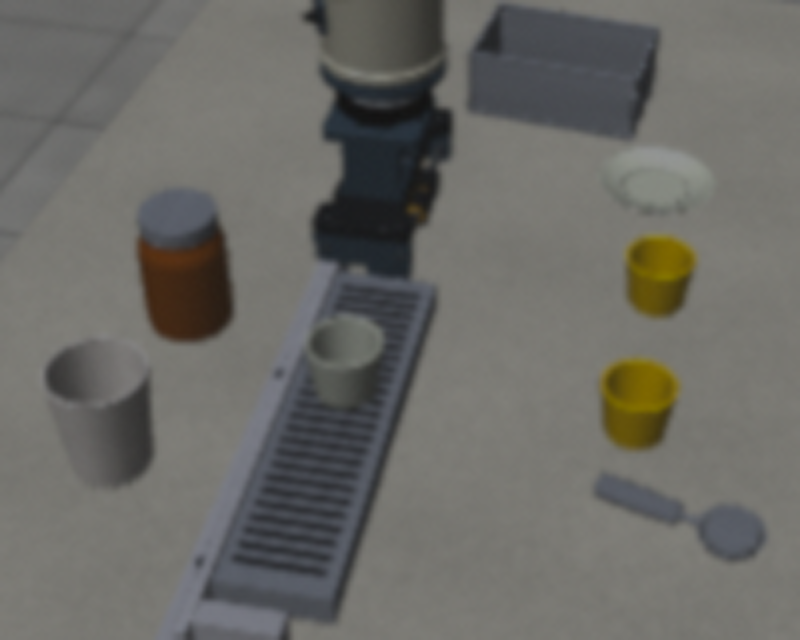

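```bash
cat > fs.py <<'E'
from fit import *
env.get_image('side')
r=env.regions_of('tray','side')[0]; m=r['region'].astype(float)
ign=np.zeros(m.shape)
for k in env.regions_of('cup','side'):
    if k['region'].sum()<900: ign=np.maximum(ign,cv2.dilate(k['region'].astype(np.uint8),np.ones((3,3))))
# stop occluder
x,f,n=fit('side',m,TRAY,(.624,.03,.051),ign); t=.051
d=np.array([x[0]-.669,x[1]+.042]); print(np.round(x,4),np.degrees(x[2]),f,n,'rail frame',d@[np.cos(t),np.sin(t)],d@[-np.sin(t),np.cos(t)])
E
python3 fs.py
```

```text
[0.6239 0.0145 0.0552] 3.1638075274229758 130.17254901960783 2308.0 rail frame -0.04215988677264423 0.058702493649894105
```

Request:
carry_out --motion '[{"jaw": -1, "translation": [-0.1, 0, 0], "roll": 0}, {"jaw": -1, "translation": [-0.2, 0, 0], "roll": 0}, {"jaw": -1, "translation": [-0.3, 0, 0], "roll": 0}, {"jaw": -1, "translation": [-0.4, 0, 0], "roll": 0}, {"jaw": -1, "translation": [-0.5, 0, 0], "roll": 0}, {"jaw": -1, "translation": [-0.6, 0, 0], "roll": 0}, {"jaw": -1, "translation": [-0.7, 0, 0], "roll": 0}, {"jaw": -1, "translation": [-0.78, 0, 0], "roll": 0}, {"jaw": -1, "translation": [-0.84, 0, 0], "roll": 0}, {"jaw": -1, "translation": [-0.88, 0, 0], "roll": 0}, {"jaw": -1, "translation": [-0.92, 0, 0], "roll": 0}, {"jaw": -1, "translation": [-0.96, 0, 0], "roll": 0}, {"jaw": -1, "translation": [-1.0, 0, 0], "roll": 0}, {"jaw": -1, "translation": [-1.04, 0, 0], "roll": 0}, {"jaw": -1, "translation": [-1.08, 0, 0], "roll": 0}, {"jaw": -1, "translation": [-1.12, 0, 0], "roll": 0}, {"jaw": -1, "translation": [-1.16, 0, 0], "roll": 0}, {"jaw": -1, "translation": [-1.2, 0, 0], "roll": 0}]'

```text
time_s: 25.75
ee_pos: [0.6337, -0.1531, 0.0339]
eef_rot: [0.0, 0.725, -0.689, -0.0]
force: [-2.1, -5.6, 0.1]
finger_gap: 0.0005
```

Request:
carry_out --motion '[{"jaw": -1, "translation": [-0.04, 0, 0], "roll": 0}, {"jaw": -1, "translation": [-0.08, 0, 0], "roll": 0}, {"jaw": -1, "translation": [-0.12, 0, 0], "roll": 0}]'

```text
time_s: 26.05
ee_pos: [0.6337, -0.1519, 0.0339]
eef_rot: [0.0, 0.725, -0.689, -0.0]
force: [-1.3, -5.4, 0.4]
finger_gap: 0.0005
```

Request:
carry_out --motion '[{"jaw": -1, "translation": [-0.04, 0, 0], "roll": 0}, {"jaw": -1, "translation": [-0.08, 0, 0], "roll": 0}, {"jaw": -1, "translation": [-0.1, 0, 0], "roll": 0}]'

```text
time_s: 26.35
ee_pos: [0.6336, -0.1508, 0.0339]
eef_rot: [0.0, 0.725, -0.689, -0.0]
force: [-2.4, -5.8, -0.2]
finger_gap: 0.0002
```

Request:
carry_out --motion '[{"jaw": -1, "translation": [-0.03, 0, 0], "roll": 0}, {"jaw": -1, "translation": [-0.06, 0, 0], "roll": 0}, {"jaw": -1, "translation": [-0.09, 0, 0], "roll": 0}]'

```text
time_s: 26.65
ee_pos: [0.6336, -0.15, 0.0339]
eef_rot: [0.0, 0.725, -0.689, -0.0]
force: [-3.0, -5.8, 0.2]
finger_gap: 0.0005
```

Request:
carry_out --motion '[{"jaw": -1, "translation": [-0.03, 0, 0], "roll": 0}, {"jaw": -1, "translation": [-0.06, 0, 0], "roll": 0}, {"jaw": -1, "translation": [-0.08, 0, 0], "roll": 0}]'

```text
time_s: 26.95
ee_pos: [0.6335, -0.1492, 0.0339]
eef_rot: [0.0, 0.725, -0.689, -0.0]
force: [-0.9, -6.0, -0.7]
finger_gap: 0.0003
```

Request:
carry_out --motion '[{"jaw": -1, "translation": [-0.03, 0, 0], "roll": 0}, {"jaw": -1, "translation": [-0.06, 0, 0], "roll": 0}]'

```text
time_s: 27.15
ee_pos: [0.6335, -0.1486, 0.0339]
eef_rot: [0.0, 0.725, -0.689, -0.0]
force: [-2.0, -5.5, -0.2]
finger_gap: 0.0002
```

Request:
carry_out --motion '[{"jaw": -1, "translation": [-0.03, 0, 0], "roll": 0}, {"jaw": -1, "translation": [-0.06, 0, 0], "roll": 0}]'

```text
time_s: 27.35
ee_pos: [0.6335, -0.148, 0.0339]
eef_rot: [0.0, 0.725, -0.689, -0.0]
force: [-2.4, -4.8, 0.2]
finger_gap: 0.0006
```

Request:
carry_out --motion '[{"jaw": -1, "translation": [-0.03, 0, 0], "roll": 0}, {"jaw": -1, "translation": [-0.06, 0, 0], "roll": 0}, {"jaw": -1, "translation": [-0.09, 0, 0], "roll": 0}]'

```text
time_s: 27.65
ee_pos: [0.6334, -0.1471, 0.0339]
eef_rot: [0.0, 0.725, -0.689, -0.0]
force: [-1.3, -6.5, 0.5]
finger_gap: 0.0004
```

Request:
carry_out --motion '[{"jaw": -1, "translation": [-0.03, 0, 0], "roll": 0}, {"jaw": -1, "translation": [-0.06, 0, 0], "roll": 0}]'

```text
time_s: 27.85
ee_pos: [0.6334, -0.1465, 0.0339]
eef_rot: [0.0, 0.725, -0.689, 0.0]
force: [-1.7, -4.9, -0.3]
finger_gap: 0.0005
```

```bash
python3 fs.py; python3 - <<'E'
from h import *
save('side','s13.png',(200,110,400,270),4);save('top','t13.png',(200,140,400,240),4)
s=env.get_state();print(s['time_s'],s['ee_pos'],s['force'],s['ft_torque'])
E
```

```text
[0.6244 0.0246 0.0601] 3.4453792228955638 246.5490196078431 2138.0 rail frame -0.041162701398490695 0.0688208458118429
28.1 [ 0.63338403 -0.14641248  0.03389153] [-1.91670722 -6.2251197   0.67665828] [-0.8997161   0.33730122  0.02888791]
```

View pics/s13.png

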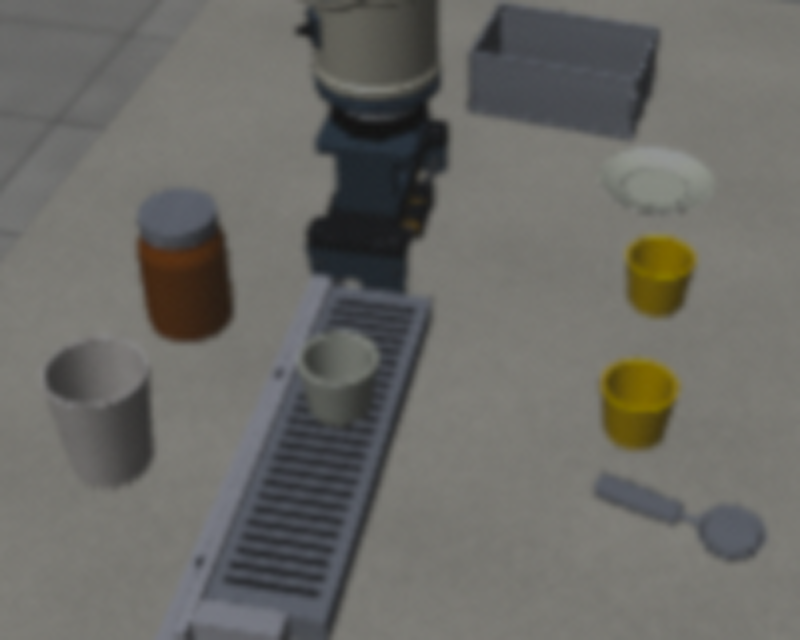

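View pics/t13.png

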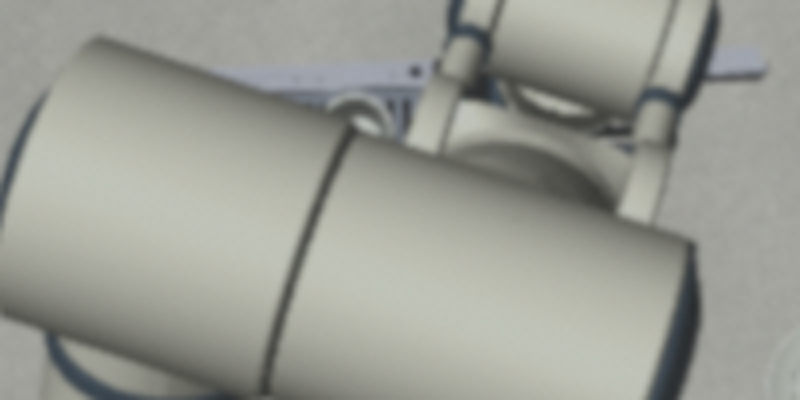

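Request:
carry_out --motion '[{"jaw": -1, "translation": [-0.04, 0, 0], "roll": 0}, {"jaw": -1, "translation": [-0.08, 0, 0], "roll": 0}, {"jaw": -1, "translation": [-0.1, 0, 0], "roll": 0}]'

```text
time_s: 28.4
ee_pos: [0.6334, -0.1458, 0.0339]
eef_rot: [0.0, 0.725, -0.689, 0.0]
force: [-2.4, -11.1, 0.2]
finger_gap: 0.0004
```

Request:
carry_out --motion '[{"jaw": -1, "translation": [-0.03, 0, 0], "roll": 0}, {"jaw": -1, "translation": [-0.06, 0, 0], "roll": 0}, {"jaw": -1, "translation": [-0.09, 0, 0], "roll": 0}]'

```text
time_s: 28.7
ee_pos: [0.6334, -0.1457, 0.0339]
eef_rot: [0.001, 0.725, -0.689, 0.001]
force: [-3.9, -16.6, -2.0]
finger_gap: 0.0003
```

Request:
carry_out --motion '[{"jaw": -1, "translation": [-0.03, 0, 0], "roll": 0}, {"jaw": -1, "translation": [-0.06, 0, 0], "roll": 0}, {"jaw": -1, "translation": [-0.08, 0, 0], "roll": 0}]'

```text
time_s: 29.0
ee_pos: [0.6334, -0.1456, 0.034]
eef_rot: [0.001, 0.725, -0.689, 0.001]
force: [-3.5, -21.6, -3.0]
finger_gap: 0.0004
```

Request:
carry_out --motion '[{"jaw": -1, "translation": [0.05, 0.0, 0], "roll": 0}, {"jaw": -1, "translation": [0.12, 0.0, 0], "roll": 0}, {"jaw": -1, "translation": [0.25, 0.03, 0], "roll": 0}, {"jaw": -1, "translation": [0.5, 0.05, 0], "roll": 0}, {"jaw": -1, "translation": [1.2, 0.05, 0], "roll": 0}, {"jaw": -1, "translation": [2.2, 0, 0], "roll": 0}, {"jaw": -1, "translation": [3, 0, 0], "roll": 0}, {"jaw": -1, "translation": [3.2, 0, -2], "roll": 0}, {"jaw": -1, "translation": [3.5, 0, -6], "roll": 0}, {"jaw": -1, "translation": [6, 0, -10], "roll": 0}, {"jaw": -1, "translation": [10, 0, -13], "roll": 0}, {"jaw": -1, "translation": [14, 0, -14], "roll": 0}, {"jaw": -1, "translation": [18, 1, -14], "roll": 0}, {"jaw": -1, "translation": [22, 4, -14], "roll": 0}, {"jaw": -1, "translation": [26, 8, -14], "roll": 0}, {"jaw": -1, "translation": [30, 12, -14], "roll": 0}, {"jaw": -1, "translation": [34, 16, -14], "roll": 0}, {"jaw": -1, "translation": [37, 19, -14], "roll": 0}, {"jaw": -1, "translation": [38, 20, -14], "roll": 0}]'

```text
time_s: 30.9
ee_pos: [0.4498, -0.5368, 0.174]
eef_rot: [0.0, 0.724, -0.69, 0.0]
force: [0.2, -0.3, 1.0]
finger_gap: 0.0005
```

```bash
python3 - <<'E'
from h import *
save('side','s14.png',(200,110,400,270),4);save('top','t14.png',(200,140,400,240),4)
s=env.get_state();print(s['time_s'],s['ee_pos'],s['force'],s['ft_torque'])
E
```

```text
31.0 [ 0.45001509 -0.53690266  0.17384496] [-0.03660346 -0.30203609 -0.20398094] [ 0.0498292   0.02140159 -0.02190134]
```

View pics/s14.png

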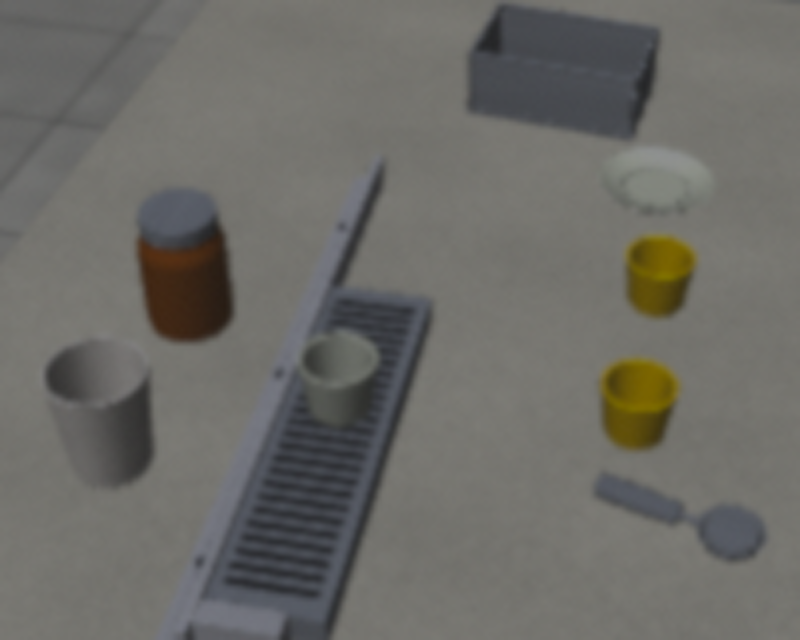

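View pics/t14.png

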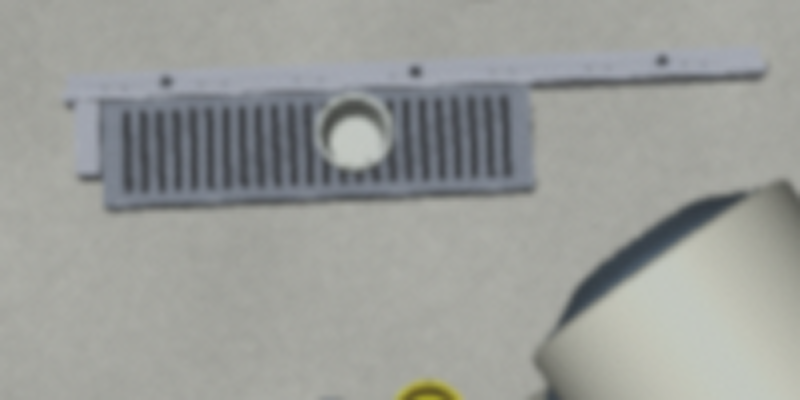

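```bash
python3 - <<'E'
from fit import *
im=env.get_image('top');g=cv2.cvtColor(im,cv2.COLOR_RGB2GRAY).astype(float)
# near bottom edge of tray: last strong dark->light transition
A=[]
for c in range(230,332):
    col=g[180:200,c]; d=np.diff(col); 
    i=np.argmin(col); th=(col[i]+np.median(col[-4:]))/2; j=i
    while j<19 and col[j]<th: j+=1
    if j>=19: continue
    e=j-(col[j]-th)/(col[j]-col[j-1]); A.append(pt('top',(c,180+e),0)[:2])
A=np.array(A);k=np.polyfit(A[:,1],A[:,0],1)
for _ in range(3):
    r=abs(np.polyval(k,A[:,1])-A[:,0]); A=A[r<max(.0008,2*np.median(r))]; k=np.polyfit(A[:,1],A[:,0],1)
print('near edge',k,'deg',-np.degrees(np.arctan(k[0])),len(A),np.abs(np.polyval(k,A[:,1])-A[:,0]).max())
t=np.radians(2.92);n=np.array([np.cos(t),np.sin(t)])
for y in (.19,-.12): print('near edge to rail dist', (np.array([.6690,-.042])-[np.polyval(k,y),y])@n)
# visible rail right part
B=[]
for c in range(338,388):
    col=g[150:172,c]; i=np.argmin(col); th=(col[i]+163)/2; j=i
    while col[j]<th: j+=1
    e=j-(col[j]-th)/(col[j]-col[j-1]); B.append(pt('top',(c,150+e),0)[:2])
B=np.array(B); kb=np.polyfit(B[:,1],B[:,0],1); print('rail',kb,'x@-.2',np.polyval(kb,-.2), 'before',.66636+.2*.05108)
for r in (205,):pass
z=cv2.normalize(im[155:200,214:274],None,0,255,cv2.NORM_MINMAX);z2=cv2.normalize(im[150:195,284:344],None,0,255,cv2.NORM_MINMAX)
cv2.imwrite('pics/z14.png',cv2.resize(np.hstack([z,z2]),None,fx=6.6,fy=6.6,interpolation=cv2.INTER_CUBIC)[:,:,::-1])
x,f,nn=fit('top',(env.regions_of('tray','top')[0]['region']).astype(float),TRAY,(.6255,.036,.051));print(x,np.degrees(x[2]),f,nn)
E
```

```text
near edge [-0.05109673  0.58127785] deg 2.925082857018015 65 0.0008144971326501382
near edge to rail dist 0.08548558919239659
near edge to rail dist 0.08545805241210364
rail [-0.05601438  0.66562864] x@-.2 0.6768315119547463 before 0.676576
[0.62184042 0.03409516 0.05112246] 2.929101436377064 413.47843137254904 2723.0
```

View pics/z14.png

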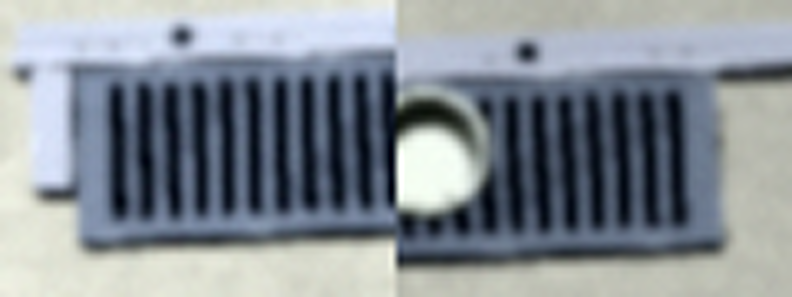

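The tray's near edge measures 2.93° against 2.92° for the rail. It lies 85.5 mm from the rail face, and the tray is 85 mm wide. The left end meets the stop at (75,130) in the zoomed crop, the cup stands on the tray, and the robot is well clear.

```bash
python3 -c "
from bench import env
print(env.hand_in())"
```

```text
the job is handed in; nothing more can be done
None
```

The tray lies flush against both the rail and the end stop, with the cup still standing on it, and I have handed the job in. I pushed the near side with the open jaws, turning the tray parallel on the way. I pressed it onto the rail at about 17 N, of which about 10 N reached the rail. Then I slid the tray left with the closed fingertip on its right end until it met the stop. That push read about 22 N at the wrist, roughly 16 N of it on the stop, which was firmer than I had planned but under the 25 N limit.

**Last checks:**
- **Angle:** the tray's near edge is at 2.93° and the rail at 2.92°.
- **Distance to the rail:** the near edge is 85.5 mm from the rail face, for an 85 mm wide tray.
- **Rail:** its visible right end stands within about 0.3 mm of where it was before.
- **Other things:** those in view (yellow cups, spoon, saucer, pan, jar, paper cup) look untouched in the last pictures. The pitcher and tamper were outside my close-ups, and the arm's tool never worked near them.
- **Time:** the job took about 31 s of the 72 s allowed.

**Disagreements:**
- A rougher outline fit of the tray put it 2 to 4 mm away from the edge measurement. Part of its outline was hidden by the cup, so I relied on the edge measurement.
- My image estimates put the stop 1 to 2 mm nearer, or several mm farther, than where I felt it, so I went by touch.

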